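Bring a loose tilting stirrer upright into the retort clamp

ROBOT

A 6-joint arm with a two-finger parallel gripper is mounted at the origin on the work surface. World frame = base frame: x ahead of the robot, y to its left, z up, the work surface at z = 0. Lengths are in m, angles in rad, forces in N, time in s.
With the tool pointing down it reaches from about 0.375 to 0.925 m from the base axis. Payload 5.7 kg.
Tool frame: the origin (TCP) lies midway between the tips of the shut fingers; the grasp point (between the pads) lies 19 mm behind it; z points along the fingers, y is the line along which they close (so a half turn about z gives the same grasp; the last joint's range is limited). The gripper opens to 88 mm and grips with 3 to 60 N. Pads are 20 mm wide; open, the fingers measure 115 mm over their backs; the gripper's body (75 mm by 178 mm) begins 61 mm behind the grasp point.
Start: joints at [-1.453, 0.359, 1.51, -0, 1.272, -0.115], TCP at [0.138, -0.584, 0.223] pointing down, gripper open.
Joint ranges: [-2.97, 2.97], [-1.01, 2.36], [0.21, 2.38], [-0.96, 4.11], [0.2, 2.71], [-2.98, 2.98]. Speed limits (rad/s): [2.39, 2.39, 3.14, 3.14, 3.14, 3.14].

INTERFACE

Orientations are given as a unit quaternion [x, y, z, w].
In Python, from workcell import manip, optics gives the robot as it stands.
- The arm moves only by the tool servo_tool, never from a script. Its argument "deltas" is a list of rows, each a list of 3 entries, a list of its own where there are three numbers: the shift along the tool's x, y, z in cm, then the turn, a rotation vector about the tool's x, y, z in rad, then the opening, from -1 (shut) to 1 (fully open). A call has 1 to 10 rows; each row is the pose to reach, as a shift and turn from the pose commanded when the call began, along the tool's axes at that moment; what a row does not reach only later rows make up. A row lasts 1/8 s, in which the tool goes at most 62.5 mm and 10.7 degrees, less where a joint would pass 70% of its speed; a pose out of reach is approached as far as the arm can. A call with a gripper value outside its range is refused whole. The fingers move at their own pace and stop on an object; "grip_force" is the grip in N (left out, the last holds). Time passes only in rows, so rows that repeat a pose let the fingers close. It gives the time, the measured TCP pose, the force, the opening and the grip force at its end, in the units of the state.
- manip.read_state(): the state, without advancing time (a new reading comes with each control period).
- optics.snapshot(name): name is "side" or "top" or "wrist"; returns a dict with "img" (420x560x3 uint8, red, green, blue), "vertical_fov" (degrees; the focal length in pixels is half the picture's height over the tangent of half this angle, whatever the lens; pixels are square), "cx", "cy" (the principal point, pixels), "k1" (the pictures are not rectified: a ray, as slopes to the right and down, at radius r is drawn at 1 + k1 r^2 times it, then the intrinsics apply), "T" (4x4, takes a point from camera to world coordinates); the wrist camera has in their place "mount" (4x4, takes a point from camera to tool coordinates, whose origin is the TCP and whose axes are the flange's). Camera axes: x right, y up, looking along -z (the intrinsics and any distortion apply to the point x, -y, -z); pixel columns grow to the right and rows downward; lengths in m; the calibration is good to about 2 mm. A picture is of the moment at which its call begins: read the wrist's pose just before it. There is no depth.
- manip.close_job(): hands the job in; it is judged then, once.
The state is a dict: "clock": time; "joints": joint angles; "joint_velocities": joint speeds; "effort": joint torques, N m; "tcp_pos": TCP position; "tool_rot": TCP orientation; "force": force on the tool from outside, world axes, zero at the start; "moment": the same for the moment, N m; "gripper_width": finger opening in m; "grip_force": force on a finger pad.
Only numpy, scipy, OpenCV 4.12 (cv2) and the standard library are available. Lean on these libraries where they do the work, as an engineer would, in place of code of your own. Each camera call takes 0.05 s, during which the arm holds its last target. There are 200 camera calls.

TASK

The stirrer on the glass jar swings loose on its trunnion and has flopped over to one side, its impeller against the glass. Lift the jar a few centimetres by the black handle of its carrying bail, balance the stirrer upright and carry it so in the air, leaning on nothing and well away from the clamp, for a good six seconds; then bring its straight spigot, upright and with the jar still lifted, well between the open jaws of the retort-stand clamp, lower the jar gently flat onto the stand's base plate and let go, leaving the stirrer practically upright with its spigot resting in the jaws. Do not touch, fling or knock the stirrer, and leave the other glassware, the bottle and the tape where they are.

Things in the scene. Friction and masses are not known exactly. Their poses are not given: they have to be found in the camera images.
- jar: Loose glass stirring jar (120 mm wide, lid top 93 mm high) in a steel carrying bail; 0.45 kg nominal without the stirrer, centre of mass about 50 mm up. Origin: centre of the underside of its flat steel floor, 160 mm (x) by 200 mm (y), 5 mm thick; z up, y along the handle. 8 mm uprights at y = +90 and -90 mm, leaning in above 245 mm to the handle; both x sides are open above the lid.
- handle (a point): Centre of the bail's black straight plastic grip, 300 mm above the jar's underside, over the middle of the floor. Flat-sided bar 100 mm long along the jar's y, 14 mm thick along its x, 24 mm high: take it from above with the fingers closing along the jar's x. Grip it hard: under load the jar turns slowly in the fingers, about its x.
- stirrer: Stirrer on a trunnion pin over the lid. Origin: on the pin, 105 mm above the jar's underside; the pin lies along the jar's x, so it swings only to the jar's +y or -y, freely, until the impeller meets the glass at 0.35 rad, where it lies at the start. Own z points up along the spigot. Grey motor, 54 mm wide, 108 to 148 mm above the pin, cap to 154 mm; impeller 60 to 78 mm below the pin.
- spigot (a point): Point on the stirrer's axis 72 mm above the pin, in the middle of the straight aluminium spigot (30 mm in diameter, from 10 to 108 mm above the pin) that goes into the clamp. Upright with the jar on the table it is 177 mm above the table.
- balance (a point): Centre of mass of the stirrer (0.28 kg, hidden mass within 7 percent), 16 mm above the pin: it falls with a time constant of 0.5 to 0.65 s. The pin's rubber boot pulls it towards the jar's own upright, 0.033 N m/rad, damping 0.002 N m s/rad. Along jar y, lean u of stirrer and n of jar from vertical, pin acceleration a (SI): 0.0024 u'' = 0.0441 u - 0.033 (u - n) - 0.002 (u' - n') - 0.0045 a.
- stand: Fixed retort stand. Origin: on the table vertically under the middle of the clamp's jaws. Yaw varies; the jaws open towards its own -x. 12 mm rod at x = +200 mm, 408 mm tall, with an aluminium boss head; the clamp's arm reaches from the rod to the jaws along the stand's x, 185 mm above the table.
- baseplate (a point): Point on the top of the stand's grey steel base plate under the jaws, 8 mm above the table; the plate reaches from 100 mm before this point (stand -x) to 240 mm behind it and 100 mm to either side.
- jaws (a point): Middle of the clamp's open jaws, 185 mm above the table. Two black coated prongs, 12 mm thick, make a fork: 40 mm clear from x = -14 to +16 mm of this point (stand axes), flaring to 84 mm at the tips at x = -40 mm, closed at the back: the 30 mm spigot's axis can go about 12 mm beyond this point. With the jar 15 to 55 mm above the table the jaws are level with the straight spigot.
- beaker: Glass beaker, 72 mm wide, 100 mm high, bystander. Origin: centre of the underside.
- erlenmeyer: Conical glass flask, 84 mm wide at the foot, 122 mm high, bystander. Origin: centre of the underside.
- tape: Roll of paper tape lying flat, 90 mm wide, 25 mm high, bystander. Origin: centre of the underside.
- bottle: Amber bottle with a black cap, 68 mm wide, 150 mm high, bystander. Origin: centre of the underside.

How it is judged:
On the way, in this order (a step that is already met when the one before it is completed fails the run):
1. with the spigot point more than 80 mm from the jaws, the jar is over 15 mm above the table and the stirrer, leaning on nothing, upright within 0.1 rad, for 6 s (height (world z) of jar above 0.015 m and angle between stirrer's own z axis and vertical below 0.1 rad and horizontal distance between spigot and jaws above 0.08 m and contact force between stirrer and anything else below 0.3 N), for 6 s.
2. with the jar still more than 15 mm up, the spigot is between the jaws (its point within 20 mm of their middle) and upright within 0.15 rad, for 0.5 s (height (world z) of jar above 0.015 m and angle between stirrer's own z axis and vertical below 0.15 rad and horizontal distance between spigot and jaws below 0.02 m), for 0.5 s.
At the end, for the whole second after the job is handed in: The jar stands flat (within 0.04 rad) on the stand's 8 mm base plate, released and at rest; the stirrer is at rest, tilted less than 0.15 rad, with its spigot point within 22 mm (horizontally) of the middle of the jaws (angle between stirrer's own z axis and vertical below 0.15 rad and horizontal distance between spigot and jaws below 0.022 m and height (world z) of jar between 0.004 and 0.014 m and angle between jar's own z axis and vertical below 0.04 rad and angular speed of stirrer below 0.15 rad/s and linear speed of jar below 0.03 m/s); the robot touches nothing.
It fails at once if the gripper or arm touches the stirrer (contact force between any of the fingers, the arm and stirrer above 0.5 N).
It fails at once if the stirrer is knocked or forced against the clamp (over 10 N) (contact force between stirrer and stand above 10 N).
It fails at once if the stirrer is flung over (turning faster than 2.5 rad/s) (angular speed of stirrer above 2.5 rad/s).
It fails at once if the jar is banged or pressed against the stand (over 40 N) (contact force between jar and stand above 40 N).
It fails at once if a bystander is moved by more than 30 mm (distance of any of beaker, erlenmeyer, tape, bottle from where it was at the start of the episode above 0.03 m).
It also fails if it takes over 72 s, if anything falls off the work surface, if the arm or the gripper's body presses on something with over 40 N, if the wrist force passes 120 N, or if a joint passes its speed limit or range.

## Working session

There is one attempt and no reset: what is moved stays moved. The work goes in short steps, Python scripts to look and compute and a tool call to move; the robot and the scene stay as the last step left them, time stands still between calls to the robot, and variables do not carry over. Pictures are saved under pics/ and viewed, at most 10 in all, crops included, and the job is handed in when it is done.

Besides the shell and the picture viewer there is one more tool, called after "Call:" as name(argument=value, ...), one argument or row to a line, values as JSON. servo_tool: Moves the arm, as the interface text tells. Its arguments: {"type":"object","properties":{"deltas":{"type":"array","items":{"type":"array"}},"grip_force":{"type":"number"}},"required":["deltas"]}

```bash
ls; mkdir -p pics; cat > h.py <<'E'
import numpy as np, cv2
from workcell import manip, optics
from scipy.spatial.transform import Rotation as R
def snap(n):
    s=manip.read_state(); d=optics.snapshot(n)
    if 'T' not in d or n=='wrist':
        T=np.eye(4);T[:3,:3]=R.from_quat(s['tool_rot']).as_matrix();T[:3,3]=s['tcp_pos'];d['T']=T@d['mount']
    d['f']=d['img'].shape[0]/2/np.tan(np.radians(d['vertical_fov'])/2); return d
def save(d,n): cv2.imwrite('pics/'+n,d['img'][:,:,::-1])
def ray(d,u,v):
    K=np.array([[d['f'],0,d['cx']],[0,d['f'],d['cy']],[0,0,1]])
    p=cv2.undistortPoints(np.array([[[u,v]]],float),K,np.array([d['k1'],0,0,0,0.]))[0,0]
    return d['T'][:3,3],d['T'][:3,:3]@np.array([p[0],-p[1],-1])
def onz(d,u,v,z):
    o,r=ray(d,u,v); return o+r*(z-o[2])/r[2]
def proj(d,P):
    q=np.linalg.inv(d['T'])@np.append(P,1); x,y=q[0]/-q[2],-q[1]/-q[2]; k=1+d['k1']*(x*x+y*y)
    return np.array([d['cx']+d['f']*x*k,d['cy']+d['f']*y*k])
def tri(rays):
    A=np.zeros((3,3));b=np.zeros(3)
    for o,r in rays:
        r=r/np.linalg.norm(r);M=np.eye(3)-np.outer(r,r);A+=M;b+=M@o
    return np.linalg.solve(A,b)
E
python3 - <<'E'
from h import *
np.set_printoptions(precision=4,suppress=True)
a=snap('side');b=snap('top');save(a,'side0.png');save(b,'top0.png')
for d in(a,b): print(d['f'],d['cx'],d['cy'],d['k1']);print(d['T'])
print(manip.read_state())
E
```

```text
pics
411.48586367074057 277.4284088928201 205.88829871114584 -0.03656433305876716
[[-0.9649  0.2008 -0.1695  0.3033]
 [-0.2624 -0.7001  0.664   0.7451]
 [ 0.0147  0.6852  0.7282  1.0084]
 [ 0.      0.      0.      1.    ]]
483.2645713134446 284.2178265932448 203.16467380046578 -0.17115934236383049
[[ 0.007   0.9921 -0.1249  0.324 ]
 [-1.      0.0063 -0.0064 -0.0052]
 [-0.0056  0.1249  0.9922  1.5803]
 [ 0.      0.      0.      1.    ]]
{'clock': 0.1, 'joints': array([-1.4531,  0.3594,  1.5113, -0.    ,  1.2725, -0.1151]), 'joint_velocities': array([-0.0018, -0.0027, -0.0036, -0.002 , -0.0007, -0.0021]), 'effort': array([  0.0006, -51.6357, -27.1407,   0.0676,   0.0276,  -0.    ]), 'tcp_pos': array([ 0.1383, -0.5832,  0.2219]), 'tool_rot': array([ 0.9932,  0.1161, -0.    , -0.0008]), 'force': array([0.4689, 0.3105, 0.3209]), 'moment': array([-0.0055,  0.0201, -0.0106]), 'grip_force': 0.0, 'gripper_width': 0.08778069548672904}
```

View pics/side0.png

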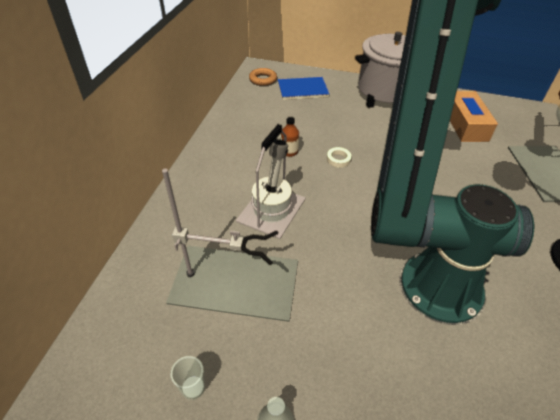

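View pics/top0.png

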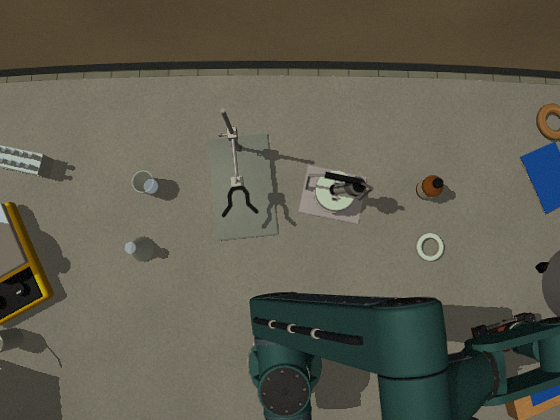

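The side view shows the jar at (272,195) with its handle at (273,137), and the jaws at about (260,248). In the top view the base plate corners are near (209,137), (268,134), (278,235) and (219,241), and the handle runs from about (325,175) to (363,181). I'll crop both for finer pixel positions.

```bash
python3 - <<'E'
import cv2,numpy as np
a=cv2.imread('pics/side0.png')[110:260,200:320];b=cv2.imread('pics/top0.png')[100:250,200:385]
cv2.imwrite('pics/c1.png',np.hstack([cv2.resize(a,None,fx=4,fy=4,interpolation=2)[:600,:]]));cv2.imwrite('pics/c2.png',cv2.resize(b,None,fx=4,fy=4,interpolation=2))
E
```

```text
(no output)
```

View pics/c1.png

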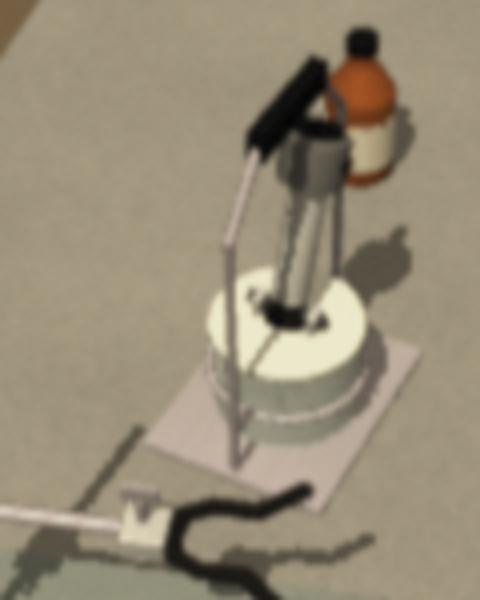

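View pics/c2.png

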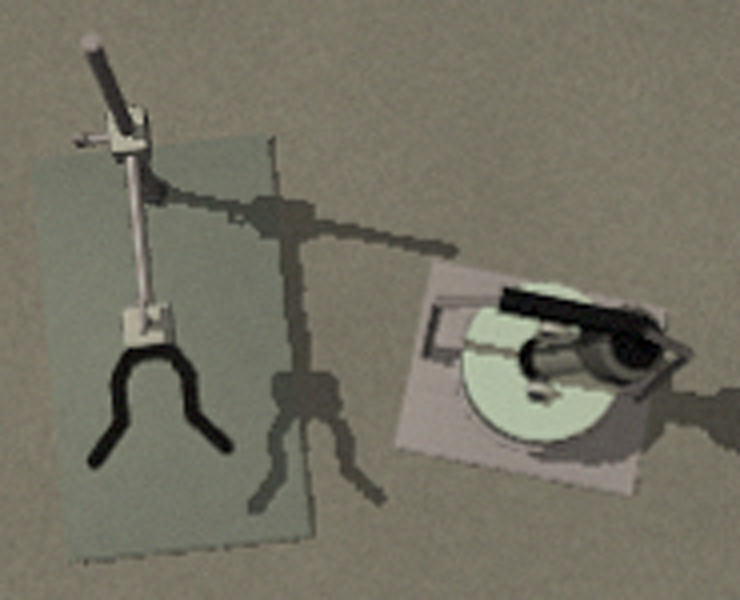

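```bash
python3 - <<'E'
from h import *
np.set_printoptions(precision=4,suppress=True)
a=snap('side');b=snap('top')
T=lambda u,v:(200+u/4-.375,100+v/4-.375)
P=[onz(b,*T(*p),.008) for p in [(38,160),(272,137),(313,538),(73,562)]]
print('plate',np.array(P)); ex=(P[0]+P[1]-P[2]-P[3])/2; ex/=np.linalg.norm(ex); print('stand x dir',ex,np.arctan2(ex[1],ex[0]))
F=(P[2]+P[3])/2;B=(P[0]+P[1])/2;print(np.linalg.norm(F-B),np.linalg.norm(P[0]-P[1]),'origin',F+.1*ex,B-.24*ex)
t=[onz(b,*T(*p),.185) for p in [(95,463),(230,450)]];print('tips',t,np.linalg.norm(t[0]-t[1]),'jaws',(t[0]+t[1])/2+.034*ex, onz(b,*T(121,400),.185),onz(b,*T(190,390),.185))
S=lambda u,v:(200+u/4-.375,110+v/4-.375)
ts=[onz(a,*S(308,490),.185)];print('side tip',ts)
J=np.array([onz(b,*T(*p),.005) for p in [(432,262),(395,447),(632,494),(668,310)]]);print('floor',J,J.mean(0))
J2=np.array([onz(a,*S(*p),.005) for p in [(146,442),(322,513),(420,348)]]);print('floor side',J2, (J2[0]+J2[2])/2)
ey=(J[0]+J[1]-J[2]-J[3])/2;print('jar y',ey,np.linalg.norm(ey),np.arctan2(ey[1],ey[0]))
h1=[onz(b,*T(*p),.305) for p in[(501,299),(655,324)]];print('handle top',h1,(h1[0]+h1[1])/2)
h2=[onz(a,*S(*p),.3) for p in[(316,66),(259,145)]];print('handle side',h2,(h2[0]+h2[1])/2)
for n,p in dict(beaker=(145,180),erl=(135,248)).items(): print(n,onz(b,*p,.05))
print(manip.read_state()['clock'])
E
```

```text
plate [[0.7357 0.2589 0.008 ]
 [0.7558 0.0622 0.008 ]
 [0.4202 0.0249 0.008 ]
 [0.399  0.2207 0.008 ]]
stand x dir [0.9937 0.1118 0.    ] 0.11200154219640023
0.3382272207499176 0.19772462029402568 origin [0.509  0.1339 0.008 ] [0.5072 0.1338 0.008 ]
tips [array([0.4627, 0.1807, 0.185 ]), array([0.4729, 0.0824, 0.185 ])] 0.09885531149910347 jaws [0.5016 0.1353 0.185 ] [0.5091 0.1626 0.185 ] [0.5168 0.1122 0.185 ]
side tip [array([0.4725, 0.085 , 0.185 ])]
floor [[ 0.6502 -0.0719  0.005 ]
 [ 0.4955 -0.0416  0.005 ]
 [ 0.4579 -0.2363  0.005 ]
 [ 0.6113 -0.2683  0.005 ]] [ 0.5537 -0.1545  0.005 ]
floor side [[ 0.6488 -0.0719  0.005 ]
 [ 0.4928 -0.0399  0.005 ]
 [ 0.4587 -0.2376  0.005 ]] [ 0.5538 -0.1548  0.005 ]
jar y [0.0383 0.1955 0.    ] 0.19920628297308163 1.377458125013036
handle top [array([ 0.5631, -0.1055,  0.305 ]), array([ 0.547 , -0.2092,  0.305 ])] [ 0.555  -0.1574  0.305 ]
handle side [array([ 0.5481, -0.208 ,  0.3   ]), array([ 0.5618, -0.1089,  0.3   ])] [ 0.555  -0.1585  0.3   ]
beaker [0.5901 0.4599 0.05  ]
erl [0.3682 0.484  0.05  ]
0.2
```

The side crop gives handle ends at (316,66) and (259,145). The top crop gives clear floor corners, plate corners and prong tips, and the two views agree within about 2 mm. Next I'll move above the handle.

Call:
servo_tool(
  deltas=[
    [[5, -3.2, -9], [0, 0, -0.15], 1],
    [[50.3, -32, -18], [0, 0, -1.145], 1],
    [[50.3, -32, -18], [0, 0, -1.145], 1],
    [[50.3, -32, -18], [0, 0, -1.145], 1],
    [[50.3, -32, -18], [0, 0, -1.145], 1],
    [[50.3, -32, -18], [0, 0, -1.145], 1],
    [[50.3, -32, -18], [0, 0, -1.145], 1],
    [[50.3, -32, -18], [0, 0, -1.145], 1],
    [[50.3, -32, -18], [0, 0, -1.145], 1],
    [[50.3, -32, -18], [0, 0, -1.145], 1],
  ],
  grip_force=60,
)

```text
clock: 1.45
tcp_pos: [0.5458, -0.1642, 0.4]
tool_rot: [0.772, 0.636, -0.0, 0.0]
force: [0.7, -0.8, 0.5]
gripper_width: 0.088
grip_force: 0.0
```

Call:
servo_tool(
  deltas=[
    [[0.5, 0, 0], [0, 0, 0], 1],
    [[0.5, 0, 0], [0, 0, 0], 1],
  ],
)

```text
clock: 1.7
tcp_pos: [0.5453, -0.1607, 0.3991]
tool_rot: [0.772, 0.636, -0.0, -0.0]
force: [0.1, -0.6, 0.5]
gripper_width: 0.0879
grip_force: 0.0
```

```bash
python3 - <<'E'
from h import *
np.set_printoptions(precision=4,suppress=True)
w=snap('wrist');save(w,'w1.png');print(w['mount'],w['f'],w['cx'],w['cy'],w['k1']);s=manip.read_state();print(s['tcp_pos'],s['tool_rot'],s['clock'])
print(R.from_quat(s['tool_rot']).as_matrix())
for p in [(.5617,-.108,.3),(.548,-.208,.3),(.5545,-.156,.312)]: print(proj(w,p))
E
```

```text
[[ 0.0004  0.9681  0.2505  0.0686]
 [ 1.     -0.0004 -0.0001 -0.0009]
 [-0.      0.2505 -0.9681 -0.1607]
 [ 0.      0.      0.      1.    ]] 319.94178915683005 282.4703025250185 214.27753160691864 -0.024919102233978467
[ 0.5448 -0.1614  0.3991] [ 0.772   0.6356 -0.0006 -0.0005] 1.75
[[ 0.1919  0.9814 -0.0015]
 [ 0.9814 -0.1919 -0.    ]
 [-0.0003 -0.0015 -1.    ]]
[291.3136 149.253 ]
[296.8755 266.3882]
[293.8675 211.8648]
```

View pics/w1.png

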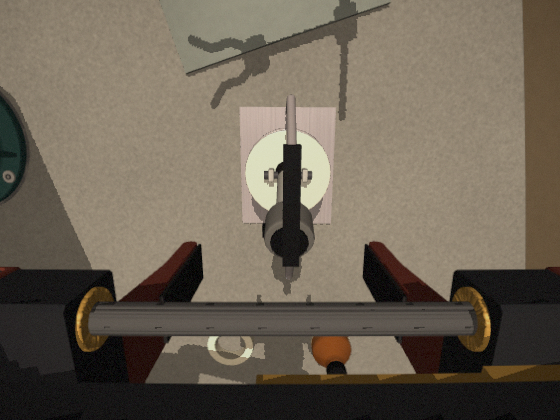

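The wrist image shows the handle as a vertical bar at u≈291, v 145 to 265. The lid is at (288,172) and the motor cap at (289,240), leaning towards the bottom of the image (jar −y). The handle is within 2 px of the prediction. Descending and gripping.

Call:
servo_tool(
  deltas=[
    [[0.8, 0.7, 0], [0, 0, 0], 1],
    [[0.8, 0.7, 0], [0, 0, 0], 1],
    [[0.8, 0.7, 4], [0, 0, 0], 1],
    [[0.8, 0.7, 8], [0, 0, 0], 1],
    [[0.8, 0.7, 11.4], [0, 0, 0], 1],
    [[0.8, 0.7, 11.4], [0, 0, 0], -1],
    [[0.8, 0.7, 11.4], [0, 0, 0], -1],
    [[0.8, 0.7, 11.4], [0, 0, 0], -1],
    [[0.8, 0.7, 11.4], [0, 0, 0], -1],
    [[0.8, 0.7, 11.4], [0, 0, 0], -1],
  ],
  grip_force=60,
)

```text
clock: 3.0
tcp_pos: [0.5544, -0.1546, 0.2863]
tool_rot: [0.772, 0.636, 0.0, 0.0]
force: [0.6, 0.4, 0.2]
gripper_width: 0.0411
grip_force: 0.0
```

Call:
servo_tool(
  deltas=[
    [[0, 0, 0], [0, 0, 0], -1],
    [[0, 0, 0], [0, 0, 0], -1],
    [[0, 0, 0], [0, 0, 0], -1],
    [[0, 0, 0], [0, 0, 0], -1],
  ],
)

```text
clock: 3.5
tcp_pos: [0.5538, -0.1545, 0.2855]
tool_rot: [0.772, 0.636, -0.0, -0.0]
force: [-1.3, -0.9, 0.1]
gripper_width: 0.0135
grip_force: 60.0
```

```bash
cat >> h.py <<'E'
mj=lambda s:10*s**3-15*s**4+6*s**5
def legs(p0,yaw0,wps):
    """rows in tool frame with tool x=(−sin yaw,cos yaw), tool y=(cos,sin), z down; wps: (pos,yaw,nrows)"""
    ax=lambda y:np.array([[-np.sin(y),np.cos(y),0],[np.cos(y),np.sin(y),0],[0,0,-1.]])
    p,y=np.array(p0,float),yaw0; seq=[]
    for q,yq,n in wps:
        q=np.array(q)
        seq+=[(p+(q-p)*mj(i/n),y+(yq-y)*mj(i/n)) for i in range(1,n+1)]; p,y=q,yq
    c,cy=np.array(p0),yaw0
    for k in range(0,len(seq),10):
        print('[' + ', '.join(f"[[{', '.join('%.2f'%v for v in ax(cy)@(P-c)*100)}], [0, 0, {cy-Y:.3f}], -1]" for P,Y in seq[k:k+10])+']')
        c,cy=seq[min(k+9,len(seq)-1)]
E
python3 - <<'E'
from h import *
legs([.554,-.1545,.2855],-.193,[([.554,-.1545,.3055],-.193,6),([.40,-.13,.331],-.193,14),([.387,.121,.331],.112,28)])
E
```

```text
[[[0.00, 0.00, -0.07], [0, 0, 0.000], -1], [[0.00, 0.00, -0.42], [0, 0, 0.000], -1], [[0.00, 0.00, -1.00], [0, 0, 0.000], -1], [[0.00, 0.00, -1.58], [0, 0, 0.000], -1], [[0.00, 0.00, -1.93], [0, 0, 0.000], -1], [[0.00, 0.00, -2.00], [0, 0, 0.000], -1], [[-0.00, -0.05, -2.01], [0, 0, 0.000], -1], [[-0.01, -0.36, -2.06], [0, 0, 0.000], -1], [[-0.04, -1.08, -2.18], [0, 0, 0.000], -1], [[-0.08, -2.26, -2.37], [0, 0, 0.000], -1]]
[[[-0.06, -1.58, -0.26], [0, 0, 0.000], -1], [[-0.12, -3.48, -0.57], [0, 0, 0.000], -1], [[-0.20, -5.54, -0.91], [0, 0, 0.000], -1], [[-0.27, -7.60, -1.24], [0, 0, 0.000], -1], [[-0.33, -9.49, -1.55], [0, 0, 0.000], -1], [[-0.39, -11.07, -1.81], [0, 0, 0.000], -1], [[-0.43, -12.25, -2.00], [0, 0, 0.000], -1], [[-0.46, -12.97, -2.12], [0, 0, 0.000], -1], [[-0.47, -13.28, -2.17], [0, 0, 0.000], -1], [[-0.47, -13.33, -2.18], [0, 0, 0.000], -1]]
[[[0.01, -0.00, 0.00], [0, 0, -0.000], -1], [[0.08, -0.02, 0.00], [0, 0, -0.001], -1], [[0.25, -0.06, 0.00], [0, 0, -0.003], -1], [[0.57, -0.14, 0.00], [0, 0, -0.007], -1], [[1.04, -0.26, 0.00], [0, 0, -0.013], -1], [[1.69, -
[... 277 characters left out ...]
, -0.037], -1], [[4.63, -0.79, 0.00], [0, 0, -0.057], -1], [[6.28, -1.08, 0.00], [0, 0, -0.077], -1], [[7.94, -1.36, 0.00], [0, 0, -0.098], -1], [[9.56, -1.64, 0.00], [0, 0, -0.118], -1], [[11.11, -1.90, 0.00], [0, 0, -0.137], -1], [[12.57, -2.15, 0.00], [0, 0, -0.155], -1], [[13.90, -2.38, 0.00], [0, 0, -0.171], -1], [[15.09, -2.58, 0.00], [0, 0, -0.186], -1]]
[[[1.04, 0.02, 0.00], [0, 0, -0.013], -1], [[1.89, 0.03, 0.00], [0, 0, -0.023], -1], [[2.56, 0.04, 0.00], [0, 0, -0.031], -1], [[3.05, 0.05, 0.00], [0, 0, -0.037], -1], [[3.37, 0.05, 0.00], [0, 0, -0.041], -1], [[3.55, 0.06, 0.00], [0, 0, -0.043], -1], [[3.63, 0.06, 0.00], [0, 0, -0.044], -1], [[3.64, 0.06, 0.00], [0, 0, -0.044], -1]]
```

Call:
servo_tool(
  deltas=[
    [[0, 0, -0.1], [0, 0, 0], -1],
    [[0, 0, -0.4], [0, 0, 0], -1],
    [[0, 0, -1], [0, 0, 0], -1],
    [[0, 0, -1.6], [0, 0, 0], -1],
    [[0, 0, -1.9], [0, 0, 0], -1],
    [[0, 0, -2], [0, 0, 0], -1],
    [[0, -0.05, -2], [0, 0, 0], -1],
    [[0, -0.35, -2.05], [0, 0, 0], -1],
    [[0, -1.1, -2.2], [0, 0, 0], -1],
    [[-0.1, -2.3, -2.4], [0, 0, 0], -1],
  ],
)

```text
clock: 4.75
tcp_pos: [0.5306, -0.1509, 0.3096]
tool_rot: [0.772, 0.636, -0.0, -0.0]
force: [-1.1, 0.1, -6.8]
gripper_width: 0.0137
grip_force: 60.0
```

Call:
servo_tool(
  deltas=[
    [[0, -1.6, -0.25], [0, 0, 0], -1],
    [[-0.1, -3.5, -0.55], [0, 0, 0], -1],
    [[-0.15, -5.5, -0.9], [0, 0, 0], -1],
    [[-0.2, -7.6, -1.25], [0, 0, 0], -1],
    [[-0.25, -9.5, -1.55], [0, 0, 0], -1],
    [[-0.3, -11.1, -1.8], [0, 0, 0], -1],
    [[-0.35, -12.25, -2], [0, 0, 0], -1],
    [[-0.4, -13, -2.1], [0, 0, 0], -1],
    [[-0.4, -13.3, -2.2], [0, 0, 0], -1],
    [[-0.4, -13.35, -2.2], [0, 0, 0], -1],
  ],
)

```text
clock: 6.0
tcp_pos: [0.3999, -0.1295, 0.3317]
tool_rot: [0.772, 0.636, 0.0, 0.0]
force: [0.5, -1.2, -6.1]
gripper_width: 0.0133
grip_force: 60.0
```

Call:
servo_tool(
  deltas=[
    [[0, 0, 0], [0, 0, 0], -1],
    [[0.1, 0, 0], [0, 0, -0.001], -1],
    [[0.25, -0.05, 0], [0, 0, -0.003], -1],
    [[0.55, -0.15, 0], [0, 0, -0.007], -1],
    [[1.05, -0.25, 0], [0, 0, -0.013], -1],
    [[1.7, -0.4, 0], [0, 0, -0.021], -1],
    [[2.5, -0.65, 0], [0, 0, -0.032], -1],
    [[3.55, -0.9, 0], [0, 0, -0.044], -1],
    [[4.7, -1.2, 0], [0, 0, -0.059], -1],
    [[6, -1.5, 0], [0, 0, -0.075], -1],
  ],
)

```text
clock: 7.25
tcp_pos: [0.3963, -0.0666, 0.3317]
tool_rot: [0.747, 0.665, 0.0, -0.0]
force: [0.3, 0.4, -6.3]
gripper_width: 0.0135
grip_force: 60.0
```

Call:
servo_tool(
  deltas=[
    [[1.45, -0.25, 0], [0, 0, -0.018], -1],
    [[3, -0.5, 0], [0, 0, -0.037], -1],
    [[4.65, -0.8, 0], [0, 0, -0.057], -1],
    [[6.3, -1.1, 0], [0, 0, -0.077], -1],
    [[7.95, -1.35, 0], [0, 0, -0.098], -1],
    [[9.55, -1.65, 0], [0, 0, -0.118], -1],
    [[11.1, -1.9, 0], [0, 0, -0.137], -1],
    [[12.55, -2.15, 0], [0, 0, -0.155], -1],
    [[13.9, -2.4, 0], [0, 0, -0.171], -1],
    [[15.1, -2.6, 0], [0, 0, -0.186], -1],
  ],
)

```text
clock: 8.5
tcp_pos: [0.3881, 0.0864, 0.3317]
tool_rot: [0.682, 0.731, 0.0, -0.0]
force: [0.3, -0.5, -6.1]
gripper_width: 0.0137
grip_force: 60.0
```

Call:
servo_tool(
  deltas=[
    [[1.05, 0, 0], [0, 0, -0.013], -1],
    [[1.9, 0.05, 0], [0, 0, -0.023], -1],
    [[2.55, 0.05, 0], [0, 0, -0.031], -1],
    [[3.05, 0.05, 0], [0, 0, -0.037], -1],
    [[3.35, 0.05, 0], [0, 0, -0.041], -1],
    [[3.55, 0.05, 0], [0, 0, -0.043], -1],
    [[3.65, 0.05, 0], [0, 0, -0.044], -1],
    [[3.65, 0.05, 0], [0, 0, -0.044], -1],
  ],
)

```text
clock: 9.5
tcp_pos: [0.3863, 0.1218, 0.3317]
tool_rot: [0.666, 0.746, -0.0, -0.0]
force: [-0.8, -0.0, -6.5]
gripper_width: 0.0134
grip_force: 60.0
```

```bash
python3 - <<'E'
from h import *
np.set_printoptions(precision=4,suppress=True)
s=manip.read_state();print(s)
w=snap('wrist');a=snap('side');b=snap('top')
save(w,'w2.png');save(a,'s2.png');save(b,'t2.png')
ca=a['img'][100:320,180:400];ct=b['img'][130:330,170:350]
m=np.hstack([cv2.resize(ca,(440,440),interpolation=2),cv2.resize(ct,(360,400),interpolation=2)[:,:,:] if 0 else cv2.resize(ct,(360,440),interpolation=2)])
cv2.imwrite('pics/m2.png',m[:,:,::-1])
E
```

```text
{'clock': 9.5, 'joints': array([ 0.1344, -0.0285,  1.7218,  0.    ,  1.4483,  0.0225]), 'joint_velocities': array([-0.0016, -0.0006, -0.0003, -0.0031,  0.0001, -0.0005]), 'effort': array([  0.1071, -30.2203, -32.336 ,   0.1384,   0.0111,   0.0094]), 'tcp_pos': array([0.3863, 0.1218, 0.3317]), 'tool_rot': array([ 0.6665,  0.7455, -0.    , -0.    ]), 'force': array([-0.8051, -0.0477, -6.4689]), 'moment': array([-0.1176, -0.097 , -0.0487]), 'grip_force': 59.99369502067566, 'gripper_width': 0.013353662885813121}
```

View pics/w2.png

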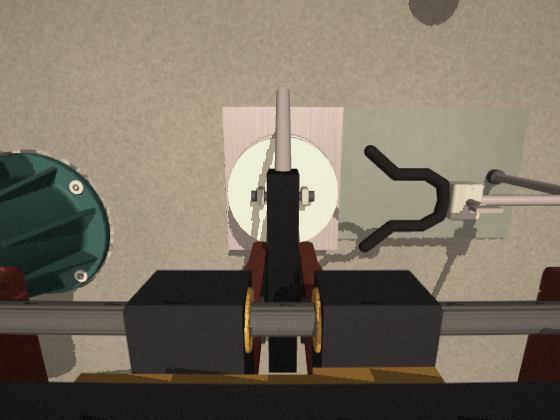

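View pics/m2.png

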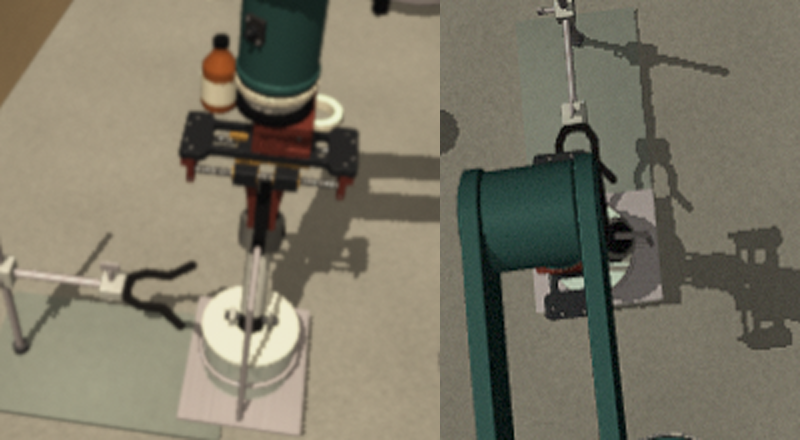

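The wrist view shows the lid at (283,190), with the stirrer hidden behind the handle and fingers. The side crop shows the motor at (262,228), partly behind the handle. I'll compute where the stirrer would appear as it rises.

```bash
cat >> h.py <<'E'
L=.181
def frame(s,n_off=0.):
    """jar frame from tool: tool x=jar y, tool y=jar x; n_off extra jar lean to +y relative to tool"""
    M=R.from_quat(s['tool_rot']).as_matrix()
    return np.array(s['tcp_pos']),M[:,1],M[:,0],-M[:,2]
def stir(s,rel,h,r=0,phi=0.,Lh=.0143):
    """point on stirrer: height h above pin, radius r azimuth phi; rel=lean rel. to tool toward jar y"""
    t,x,y,z=frame(s); pin=t+z*(Lh-.195)
    a=y*np.sin(rel)+z*np.cos(rel); b=y*np.cos(rel)-z*np.sin(rel)
    return pin+a*h+r*(np.cos(phi)*b+np.sin(phi)*x)
E
python3 - <<'E'
from h import *
np.set_printoptions(precision=0,suppress=True)
s=manip.read_state()
for n in('wrist','side'):
    d=snap(n)
    for u in(-.35,-.2,-.1,0,.1):
        print(n,u,'cap y+ -x +x y-',*[proj(d,stir(s,u,.154,.025,p)) for p in(0,-1.57,1.57,3.14)],'mot bot',*[proj(d,stir(s,u,.108,.027,p)) for p in(0,-1.57,1.57)],'spig 20',*[proj(d,stir(s,u,.02,.015,p)) for p in(-1.57,1.57)])
    print('pin',proj(d,stir(s,0,0)),'handle',proj(d,stir(s,0,.195)))
E
```

```text
wrist -0.35 cap y+ -x +x y- [283. 288.] [247. 313.] [320. 313.] [283. 335.] mot bot [283. 241.] [250. 267.] [317. 267.] spig 20 [269. 207.] [298. 207.]
wrist -0.2 cap y+ -x +x y- [284. 256.] [245. 288.] [322. 288.] [283. 317.] mot bot [283. 220.] [249. 250.] [318. 250.] spig 20 [269. 204.] [298. 204.]
wrist -0.1 cap y+ -x +x y- [284. 232.] [244. 268.] [323. 268.] [284. 301.] mot bot [283. 205.] [248. 238.] [318. 238.] spig 20 [269. 203.] [298. 203.]
wrist 0 cap y+ -x +x y- [284. 207.] [243. 246.] [324. 246.] [284. 283.] mot bot [283. 190.] [248. 225.] [319. 225.] spig 20 [269. 201.] [298. 201.]
wrist 0.1 cap y+ -x +x y- [284. 181.] [243. 222.] [324. 222.] [284. 261.] mot bot [283. 175.] [248. 211.] [319. 211.] spig 20 [269. 199.] [298. 199.]
pin [283. 197.] handle [284. 274.]
side -0.35 cap y+ -x +x y- [311. 209.] [322. 206.] [301. 204.] [312. 200.] mot bot [309. 227.] [320. 223.] [298. 220.] spig 20 [312. 253.] [300. 251.]
side -0.2 cap y+ -x +x y- [310. 216.] [321. 211.] [300. 208.] [311. 204.] mot bot [308. 232.] [320. 227.] [298. 224.] spig 20 [312. 253.] [300. 252.]
side -0.1 cap y+ -x +x y- [309. 221.] [321. 215.] [299. 213.] [311. 207.] mot bot [307. 236.] [320. 230.] [297. 227.] spig 20 [312. 254.] [300. 252.]
side 0 cap y+ -x +x y- [308. 227.] [320. 220.] [299. 217.] [310. 211.] mot bot [307. 240.] [319. 233.] [297. 230.] spig 20 [312. 254.] [300. 253.]
side 0.1 cap y+ -x +x y- [307. 233.] [320. 225.] [298. 222.] [310. 215.] mot bot [306. 245.] [319. 237.] [296. 234.] spig 20 [311. 255.] [300. 254.]
pin [305. 258.] handle [311. 206.]
```

```bash
cat > bal.py <<'E'
from h import *
from scipy.optimize import least_squares
DT=.0125; TAU=.05; I,G,K,C,M=.0024,.0441,.033,.002,.0045
def sim(u,w,n,cmds,noff=0.,hold=0.,contact=True,n_prev=None):
    """cmds: commanded n at row ends (ramped over each row, first order lag TAU). returns traj [t,u,w,n]"""
    c0=n if n_prev is None else n_prev; out=[]; t=0
    seq=[]
    for c in cmds: seq+=list(np.linspace(c0,c,11)[1:]); c0=c
    seq+=[c0]*int(round(hold/DT))
    for c in seq:
        nd=(c-n)/TAU; n+=nd*DT; N=n+noff
        w+=DT*(G*u-K*(u-N)-C*(w-nd))/I; u+=DT*w
        if contact and u-N<-.35: u=N-.35; w=max(w,nd)
        if contact and u-N>.35: u=N+.35; w=min(w,nd)
        t+=DT; out.append((t,u,w,n))
    return np.array(out)
def plan(u,w,n,rows=16,noff=0.,hold=.3,nmax=.16,dmax=.06,wd=.3,wu=.3,x0=None,n_prev=None):
    def cost(x):
        T=sim(u,w,n,x,noff,hold,n_prev=n_prev); d=np.diff(np.r_[n,x]); e=T[-1]
        return np.r_[wu*T[9::10,1],20*(e[1]+noff*3),20*e[2]/1.77,5*x[-1],wd*d,5*np.maximum(abs(d)-dmax,0),.3*np.diff(d),5*np.maximum(abs(x)-nmax,0)]
    best=None
    for g in ([x0] if x0 is not None else [np.zeros(rows),np.r_[np.full(rows//2,.13),np.zeros(rows-rows//2)]]):
        r=least_squares(cost,g)
        if best is None or r.cost<best.cost: best=r
    return best.x
def rows(x,n0,L=18.1):
    print('['+', '.join(f"[[{L*np.sin(v-n0):.2f}, 0, {L*(1-np.cos(v-n0)):.2f}], [0, {n0-v:.3f}, 0], -1]" for v in x)+']')
E
python3 - <<'E'
from bal import *
np.set_printoptions(precision=3,suppress=True,linewidth=160)
s=manip.read_state();w=snap('wrist')
t,x,y,z=frame(s)
base=t+z*(.0143-.3)
for nm,p in dict(lidf=(0,.06,.093),lidl=(-.06,0,.093),lidr=(.06,0,.093),ff=(0.04,.1,.005),upr=(0,.09,.245)).items(): print(nm,proj(w,base+x*p[0]+y*p[1]+z*p[2]))
g=w['img'].astype(int)
print('col300',[tuple(c) for c in g[95:145:2,305]]);print('row215',[tuple(c) for c in g[215,220:350:4]])
X=plan(-.35,0,0);print(X);T=sim(-.35,0,0,X,hold=.3);print(T[9::10,1:])
E
```

```text
lidf [283.144 140.059]
lidl [229.725 194.766]
lidr [336.461 194.813]
ff [313.454 107.272]
upr [283.673  95.029]
col300 [(np.int64(175), np.int64(161), np.int64(138)), (np.int64(169), np.int64(157), np.int64(134)), (np.int64(167), np.int64(153), np.int64(131)), (np.int64(169), np.int64(153), np.int64(133)), (np.int64(178), np.int64(163), np.int64(141)), (np.int64(176), np.int64(160), np.int64(137)), (np.int64(218), np.int64(195), np.int64(182)), (np.int64(219), np.int64(197), np.int64(186)), (np.int64(221), np.int64(202), np.int64(187)), (np.int64(220), np.int64(200), np.int64(188)), (np.int64(221), np.int64(200), np.int64(188)), (np.int64(221), np.int64(199), np.int64(188)), (np.int64(219), np.int64(198), np.int64(185)), (np.int64(221), np.int64(202), np.int64(187)), (np.int64(220), np.int64(198), np.int64(185)), (np.int64(218), np.int64(198), np.int64(184)), (np.int64(219), np.int64(196), np.int64(184)), (np.int64(219), np.int64(196), np.int64(183)), (np.int64(216), np.int64(192), np.int64(178)), (np.int64(216), np.int64(195), np.int64(182)), (np.int64(216), np.int64(194), np.int64(
[... 1576 characters left out ...]
int64(103)), (np.int64(160), np.int64(155), np.int64(136)), (np.int64(161), np.int64(156), np.int64(137)), (np.int64(159), np.int64(155), np.int64(134))]
[ 0.067  0.128  0.14   0.112  0.056 -0.007 -0.044 -0.082 -0.142 -0.08  -0.019  0.017  0.036  0.042  0.033  0.002]
[[-0.302  0.503  0.048]
 [-0.24   0.501  0.109]
 [-0.174  0.564  0.136]
 [-0.099  0.63   0.12 ]
 [-0.018  0.651  0.072]
 [ 0.062  0.612  0.011]
 [ 0.134  0.546 -0.032]
 [ 0.196  0.463 -0.071]
 [ 0.226 -0.475 -0.124]
 [ 0.164 -0.486 -0.096]
 [ 0.108 -0.42  -0.037]
 [ 0.062 -0.315  0.006]
 [ 0.03  -0.206  0.03 ]
 [ 0.011 -0.107  0.04 ]
 [ 0.004 -0.033  0.035]
 [ 0.002 -0.01   0.011]
 [ 0.001 -0.006  0.003]
 [ 0.    -0.002  0.002]]
```

```bash
sed -i 's/return np.r_\[wu/return np.r_[3*np.maximum(T[::5,1]-.03,0),wu/; s/\[np.zeros(rows),np.r_\[.*\]\])/[np.zeros(rows),np.interp(np.arange(rows),[0,2,4,7,rows-1],[.04,.12,.1,-.05,0])])/' bal.py
python3 - <<'E'
from bal import *
np.set_printoptions(precision=3,suppress=True,linewidth=160)
X=plan(-.35,0,0);print(X);T=sim(-.35,0,0,X,hold=.3);print(T[9::10,1:]);rows(X[:8],0)
import bal
for t in(.02,.1):
    bal.TAU=t;print(t,sim(-.35,0,0,X,hold=.0)[9:90:20,1:3])
E
```

```text
[ 0.05   0.089  0.118  0.109  0.095  0.048 -0.003 -0.048 -0.045 -0.037 -0.03  -0.023 -0.016 -0.008 -0.     0.005]
[[-0.314  0.379  0.036]
 [-0.272  0.318  0.078]
 [-0.233  0.328  0.109]
 [-0.189  0.364  0.111]
 [-0.141  0.398  0.099]
 [-0.091  0.394  0.061]
 [-0.046  0.333  0.012]
 [-0.011  0.224 -0.034]
 [ 0.009  0.121 -0.045]
 [ 0.02   0.052 -0.04 ]
 [ 0.023  0.006 -0.032]
 [ 0.021 -0.023 -0.025]
 [ 0.017 -0.038 -0.018]
 [ 0.012 -0.043 -0.01 ]
 [ 0.007 -0.036 -0.002]
 [ 0.003 -0.024  0.003]
 [ 0.001 -0.013  0.004]
 [ 0.    -0.004  0.005]]
[[[0.91, 0, 0.02], [0, -0.050, 0], -1], [[1.62, 0, 0.07], [0, -0.089, 0], -1], [[2.13, 0, 0.13], [0, -0.118, 0], -1], [[1.98, 0, 0.11], [0, -0.109, 0], -1], [[1.71, 0, 0.08], [0, -0.095, 0], -1], [[0.86, 0, 0.02], [0, -0.048, 0], -1], [[-0.06, 0, 0.00], [0, 0.003, 0], -1], [[-0.87, 0, 0.02], [0, 0.048, 0], -1]]
0.02 [[-0.303  0.401]
 [-0.212  0.38 ]
 [-0.107  0.457]
 [ 0.003  0.386]
 [ 0.074  0.21 ]]
0.1 [[-0.326  0.296]
 [-0.251  0.29 ]
 [-0.172  0.343]
 [-0.088  0.3  ]
 [-0.04   0.085]]
```

Call:
servo_tool(
  deltas=[
    [[0.91, 0, 0.02], [0, -0.05, 0], -1],
    [[1.63, 0, 0.07], [0, -0.09, 0], -1],
    [[2.17, 0, 0.13], [0, -0.12, 0], -1],
    [[1.99, 0, 0.11], [0, -0.11, 0], -1],
    [[1.72, 0, 0.08], [0, -0.095, 0], -1],
    [[0.91, 0, 0.02], [0, -0.05, 0], -1],
    [[0, 0, 0], [0, 0, 0], -1],
  ],
)

```text
clock: 10.68
tcp_pos: [0.3864, 0.121, 0.3319]
tool_rot: [0.666, 0.746, 0.001, -0.001]
force: [0.2, -0.9, -6.5]
gripper_width: 0.0135
grip_force: 60.0
```

```bash
python3 - <<'E'
from h import *
import pickle
L=[]
for i in range(4):
    s=manip.read_state();w=snap('wrist');L.append((s,w));print(s['clock'],s['tcp_pos'],R.from_quat(s['tool_rot']).as_matrix()[2,:2])
pickle.dump(L,open('L.pkl','wb'))
g=np.hstack([w['img'][85:275,205:365] for s,w in (L[0],L[3])]);cv2.imwrite('pics/k1.png',cv2.resize(g,None,fx=2.5,fy=2.5,interpolation=2)[:,:,::-1])
E
```

```text
10.675 [0.38642882 0.12102014 0.33189424] [0.00200281 0.00068024]
10.725 [0.386681   0.11971818 0.33198282] [0.00249566 0.00096803]
10.775 [0.3866938  0.11975501 0.33194857] [0.00024374 0.00086418]
10.825 [0.38657261 0.12021444 0.33187396] [-0.0005338   0.00052248]
```

View pics/k1.png

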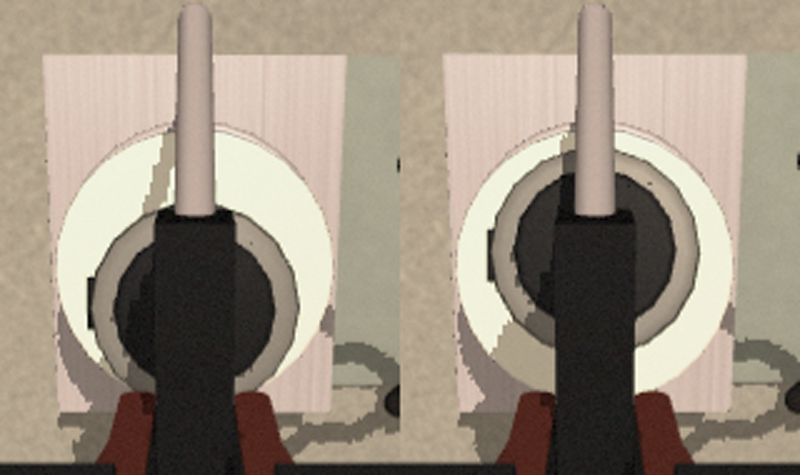

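The crops show the motor as a grey ring with a black cap. Its centre is at about (284,206), then (284,186) 0.15 s later. That puts it at u≈0.17 rising to 0.25, so it overshot. I'll let it settle on the +y side and build the measurement on these frames.

```bash
cat >> bal.py <<'E'
from scipy.optimize import brentq
def sil(d,s,rel,cols):
    """front silhouette rows of the motor at given columns for lean rel"""
    ph=np.linspace(-1.57,1.57,61); r=[]
    for h in(.108,.148):
        p=np.array([proj(d,stir(s,rel,h,.027,a)) for a in ph]); o=np.argsort(p[:,0]); r.append(np.interp(cols,p[o,0],p[o,1],left=999,right=999))
    return np.min(r,0)
def meas(s,d,dbg=False):
    g=cv2.GaussianBlur(d['img'],(3,1),0).min(2).astype(float); cols=np.array(list(range(299,314))+list(range(256,262))); E=[];V=[]
    for c in cols:
        col=g[:,c]; v=150
        # lid white ~212; walk down from lid front to the first lasting non-white run
        while v<262 and not (col[v:v+6]<190).all(): v+=1
        if v<262 and v>150: V.append((c,v-1+(col[v-1]-185)/(col[v-1]-col[v]+1e-9) if col[v-1]>185 else v))
    if len(V)<6: return None,0
    V=np.array(V); f=lambda r:np.median(sil(d,s,r,V[:,0])-V[:,1])
    gr=np.linspace(-.3,.36,23); fv=[f(x) for x in gr]
    for i in range(22):
        if fv[i]*fv[i+1]<=0:
            x=brentq(f,gr[i],gr[i+1]); return x,np.std(sil(d,s,x,V[:,0])-V[:,1])
    return None,len(V)
E
python3 - <<'E'
from bal import *
import pickle
for s,d in pickle.load(open('L.pkl','rb')): print(s['clock'],meas(s,d))
E
```

```text
10.675 (0.14747564234392546, np.float64(0.852596830486652))
10.725 (0.18106032170958827, np.float64(0.7854058930259804))
10.775 (0.20728565070369726, np.float64(0.7976783765479165))
10.825 (0.2380278095845148, np.float64(0.8069844001283105))
```

Call:
servo_tool(
  deltas=[
    [[0, 0, 0], [0, 0, 0], -1],
    [[0, 0, 0], [0, 0, 0], -1],
    [[0, 0, 0], [0, 0, 0], -1],
    [[0, 0, 0], [0, 0, 0], -1],
    [[0, 0, 0], [0, 0, 0], -1],
    [[0, 0, 0], [0, 0, 0], -1],
  ],
)

```text
clock: 11.62
tcp_pos: [0.3863, 0.1219, 0.3317]
tool_rot: [0.666, 0.746, 0.0, -0.0]
force: [0.1, -0.1, -6.3]
gripper_width: 0.0135
grip_force: 60.0
```

```bash
python3 - <<'E'
from bal import *
import pickle
s=manip.read_state();d=snap('wrist');save(d,'w3.png');pickle.dump((s,d),open('L3.pkl','wb'))
print(s['clock'],meas(s,d),R.from_quat(s['tool_rot']).as_matrix()[2,:2])
# jar turn in fingers: lid/floor edge against first view
a=cv2.imread('pics/w2.png');g=lambda i:cv2.cvtColor(i,6).astype(np.float32)
b=cv2.imread('pics/w3.png')
for r in((98,118,230,270),(98,118,296,335),(150,230,225,245),(140,190,322,345)): 
    A=g(a)[r[0]:r[1],r[2]:r[3]];B=g(b)[r[0]:r[1],r[2]:r[3]]; print(cv2.phaseCorrelate(A,B,cv2.createHanningWindow(A.shape[::-1],cv2.CV_32F)))
def edge(i):
    c=i[98:120,296:335,0].astype(float).mean(1); m=(c[:4].mean()+c[-4:].mean())/2; k=np.argmax(c>m); return 98+k-1+(m-c[k-1])/(c[k]-c[k-1])
print('floor edge',edge(a),edge(b))
t,x,y,z=frame(s); hc=t+z*.0143
for n in(-.02,0,.02):
    yy=y*np.cos(n)-z*np.sin(n);zz=z*np.cos(n)+y*np.sin(n); print(n,proj(d,hc-.295*zz+.1*yy+.035*x))
E
```

```text
11.625 (None, 0) [ 8.26284199e-05 -4.64426468e-06]
((-0.050045222850783944, 0.016437145354503357), 1.0124568942189216)
((0.2572825720408609, -0.10412774621258869), 0.9900787860155106)
((0.020576442712814114, -0.0125774974136732), 0.6166597586870194)
((0.30792995915230215, 0.019972551317994913), 1.0113486607869466)
floor edge 106.51917693169094 106.51449864498645
-0.02 [309.87527819 102.43430652]
0 [309.65443578 107.26448737]
0.02 [309.44344175 112.04537073]
```

Call:
servo_tool(
  deltas=[
    [[-0.27, 0, 0], [0, 0.015, 0], -1],
    [[-0.54, 0, 0.01], [0, 0.03, 0], -1],
    [[-0.81, 0, 0.02], [0, 0.045, 0], -1],
    [[-1.09, 0, 0.03], [0, 0.06, 0], -1],
    [[-1.36, 0, 0.05], [0, 0.075, 0], -1],
    [[-1.63, 0, 0.07], [0, 0.09, 0], -1],
    [[-1.81, 0, 0.09], [0, 0.1, 0], -1],
    [[-1.9, 0, 0.1], [0, 0.105, 0], -1],
  ],
)

```text
clock: 12.68
tcp_pos: [0.3885, 0.1027, 0.3306]
tool_rot: [0.666, 0.744, 0.035, -0.039]
force: [0.5, 0.0, -6.9]
gripper_width: 0.0134
grip_force: 60.0
```

```bash
cat >> bal.py <<'E'
import bal_cfg as cfg, json, sys
def lean_tool(s):
    m=R.from_quat(s['tool_rot']).as_matrix(); h=m[:,0].copy(); h[2]=0; h/=np.linalg.norm(h); return np.arcsin(-m[:,2]@h)
def look(K=4):
    D=[]
    for i in range(K):
        s=manip.read_state(); d=snap('wrist'); r,e=meas(s,d)
        if r is not None: D.append((s['clock'],r+lean_tool(s)+cfg.UB,lean_tool(s),e))
    tend=manip.read_state()['clock']; D=np.array(D)
    cv2.imwrite('pics/last.png',d['img'][:,:,::-1])
    n=D[:,2].mean(); 
    def res(p):
        T=sim(p[0],p[1],n,[],cfg.NOFF,tend-D[0,0]+.02,False)
        return np.interp(D[:,0]-D[0,0],np.r_[0,T[:,0]],np.r_[p[0],T[:,1]])-D[:,1]
    q=least_squares(res,[D[0,1],0]).x; T=sim(q[0],q[1],n,[],cfg.NOFF,tend-D[0,0],False)[-1]
    print('t',tend,'meas',D[:,1].round(4),'n',D[:,2].round(4),'err',D[:,3].round(1),'u,w at end',T[1:3].round(4))
    open('log.txt','a').write(json.dumps(D.tolist())+'\n')
    return T[1],T[2],s
def step(ncmd,nrows=16,show=10,K=4,**kw):
    u,w,s=look(K); X=plan(u,w,ncmd,nrows,cfg.NOFF,**kw); X=np.round(X,3)
    T=sim(u,w,ncmd,X,cfg.NOFF,.3); print('n',X.tolist()); print('u',T[9::10,1].round(3).tolist()); rows(X[:show],ncmd)
E
echo "UB=0.
NOFF=0." > bal_cfg.py
python3 - <<'E'
from bal import *
step(-.105,14)
E
```

```text
Traceback (most recent call last):
  File "bal.py", line 68, in step
    u,w,s=look(K); X=plan(u,w,ncmd,nrows,cfg.NOFF,**kw); X=np.round(X,3)
          ~~~~^^^
  File "bal.py", line 59, in look
    n=D[:,2].mean();
      ~^^^^^
IndexError: too many indices for array: array is 1-dimensional, but 2 were indexed
```

Call:
servo_tool(
  deltas=[
    [[-0.18, 0, 0], [0, 0.01, 0], -1],
    [[-0.27, 0, 0], [0, 0.015, 0], -1],
    [[-0.27, 0, 0], [0, 0.015, 0], -1],
  ],
)

```text
clock: 13.25
tcp_pos: [0.3888, 0.1001, 0.3304]
tool_rot: [0.665, 0.744, 0.04, -0.045]
force: [0.3, -0.1, -5.8]
gripper_width: 0.0137
grip_force: 60.0
```

```bash
sed -i 's/; D=np.array(D)/; D=np.array(D)\n    if len(D)<2: print("unseen",tend); sys.exit()/' bal.py
python3 - <<'E'
from bal import *
step(-.12,14)
E
```

```text
t 13.45 meas [-0.0383 -0.0415 -0.0396 -0.0422] n [-0.1202 -0.1201 -0.1201 -0.1201] err [2.  3.7 3.4 3.6] u,w at end [-0.054  -0.2296]
n [-0.033, 0.042, 0.11, 0.164, 0.164, 0.142, 0.083, 0.03, -0.004, -0.02, -0.021, -0.014, -0.007, -0.003]
u [-0.092, -0.136, -0.171, -0.189, -0.184, -0.16, -0.124, -0.086, -0.053, -0.029, -0.014, -0.006, -0.001, 0.002, 0.005, 0.007]
[[[1.57, 0, 0.07], [0, -0.087, 0], -1], [[2.92, 0, 0.24], [0, -0.162, 0], -1], [[4.13, 0, 0.48], [0, -0.230, 0], -1], [[5.07, 0, 0.73], [0, -0.284, 0], -1], [[5.07, 0, 0.73], [0, -0.284, 0], -1], [[4.69, 0, 0.62], [0, -0.262, 0], -1], [[3.65, 0, 0.37], [0, -0.203, 0], -1], [[2.70, 0, 0.20], [0, -0.150, 0], -1], [[2.09, 0, 0.12], [0, -0.116, 0], -1], [[1.81, 0, 0.09], [0, -0.100, 0], -1]]
```

```bash
python3 - <<'E'
import cv2
g=cv2.imread('pics/last.png').min(2)
for c in(245,258,302,306,310,316,322): print(c,g[90:262:4,c].tolist())
E
```

```text
245 [140, 138, 136, 135, 142, 179, 181, 179, 181, 180, 180, 179, 176, 176, 173, 157, 213, 213, 212, 212, 213, 212, 214, 214, 212, 211, 206, 213, 208, 210, 207, 207, 209, 208, 205, 143, 54, 103, 105, 105, 105, 103, 100]
258 [136, 136, 140, 134, 135, 184, 186, 182, 183, 183, 180, 180, 172, 163, 213, 212, 211, 213, 211, 212, 209, 211, 214, 210, 201, 185, 188, 122, 119, 134, 63, 62, 42, 72, 72, 70, 67, 17, 33, 32, 33, 31, 26]
302 [136, 142, 137, 136, 137, 176, 179, 179, 178, 176, 179, 178, 174, 220, 212, 213, 213, 209, 212, 211, 212, 211, 211, 212, 194, 171, 160, 166, 158, 73, 71, 75, 102, 111, 108, 101, 30, 23, 32, 29, 36, 32, 27]
306 [134, 132, 137, 145, 130, 181, 180, 180, 179, 176, 178, 176, 173, 162, 212, 213, 212, 212, 211, 211, 210, 208, 211, 211, 194, 194, 182, 183, 179, 127, 71, 69, 73, 117, 107, 107, 75, 31, 27, 29, 31, 36, 30]
310 [130, 140, 135, 138, 136, 172, 174, 169, 170, 167, 167, 168, 164, 163, 214, 215, 211, 211, 212, 210, 210, 214, 211, 209, 207, 193, 93, 74, 116, 136, 129, 65, 67, 71, 113, 109, 108, 108, 27, 31, 30, 34, 31]
316 [140, 139, 132, 135, 133, 180, 180, 180, 175, 171, 178, 170, 173, 173, 159, 215, 212, 210, 211, 208, 210, 209, 207, 207, 208, 210, 210, 211, 207, 210, 211, 208, 208, 64, 64, 77, 108, 107, 106, 103, 106, 103, 39]
322 [133, 139, 131, 135, 135, 177, 176, 175, 174, 172, 173, 172, 171, 169, 167, 168, 191, 209, 209, 210, 209, 210, 210, 211, 210, 209, 210, 209, 208, 208, 208, 209, 208, 205, 208, 142, 166, 157, 89, 66, 82, 67, 106]
```

```bash
python3 - - <<'E'
import re
t=open('bal.py').read()
i=t.index('def meas');j=t.index('import bal_cfg')
t=t[:i]+'''RC=.0203
def meas(s,d,rc=None):
    """lean rel. to tool from the front edge of the dark cap right of the handle"""
    rc=rc or RC; g=d['img'].max(2).astype(float); V=[]
    for c in range(301,312):
        col=g[:,c]
        for v in range(110,262):
            if (col[v:v+6]<62).all() and 80<col[v-3]<180:
                a,b=col[v-3],col[v+2]; m=(a+b)/2; k=v-2
                while col[k]>m: k+=1
                V.append((c,k-1+(col[k-1]-m)/(col[k-1]-col[k]))); break
    if len(V)<5: return None,len(V)
    V=np.array(V); ph=np.linspace(0,1.57,31)
    def f(r):
        p=np.array([proj(d,stir(s,r,.154,rc,a)) for a in ph]); return np.interp(V[:,0],p[:,0],p[:,1])-V[:,1]
    lo,hi=-.3,.45
    if np.median(f(lo))*np.median(f(hi))>0: return None,-1
    x=brentq(lambda r:np.median(f(r)),lo,hi); return x,np.std(f(x))
'''+t[j:]
open('bal.py','w').write(t)
E
python3 - <<'E'
from bal import *
import bal,pickle
np.set_printoptions(precision=3,suppress=True)
for rc in(.0195,.0203,.021):
  for s,d in pickle.load(open('L.pkl','rb'))+[pickle.load(open('L3.pkl','rb'))]: print(rc,s['clock'],meas(s,d,rc))
s=manip.read_state();d=snap('wrist');d['img']=cv2.imread('pics/last.png')[:,:,::-1];print('last',meas(s,d))
d=snap('wrist');print(meas(s,d),s['clock'])
for t in(.013,.05,.08):
    bal.TAU=t
    X=[-.015,-.03,-.045,-.06,-.075,-.09,-.1,-.105]; T=sim(.35,0,0,X,0,.2);e=T[-1];T2=sim(e[1],e[2],e[3],[-.115,-.12,-.12],0,.2);print(t,e,T2[-1])
    X=[.05,.09,.12,.11,.095,.05,0];T=sim(-.35,0,0,X,0,.2);print(T[[69,73,77,81],1:3])
E
```

```text
0.0195 10.675 (0.1477061241968452, np.float64(0.5008729659432357))
0.0195 10.725 (0.18276691591290906, np.float64(0.4777333437219191))
0.0195 10.775 (0.2099521976482902, np.float64(0.5047566468284032))
0.0195 10.825 (0.23987151611340354, np.float64(0.34283475114440676))
0.0195 11.625 (0.351614105714614, np.float64(0.5838289468462581))
0.0203 10.675 (0.14063247682407207, np.float64(0.7356984821953293))
0.0203 10.725 (0.17558433376534974, np.float64(0.7048380975808924))
0.0203 10.775 (0.20284190525983428, np.float64(0.7306657463029075))
0.0203 10.825 (0.23193297527913637, np.float64(0.4570454179309626))
0.0203 11.625 (0.34416597115769326, np.float64(0.8118083252832583))
0.021 10.675 (0.1346386936770627, np.float64(0.9128210039327835))
0.021 10.725 (0.16955219889306278, np.float64(0.8780608117533861))
0.021 10.775 (0.1970475528561391, np.float64(0.9025931043482389))
0.021 10.825 (0.22463466179971756, np.float64(0.5514019463773409))
0.021 11.625 (0.33785111820958563, np.float64(0.9837008263657758))
last (-0.045140311396735765, np.float64(0.20173136273997244))
(None, 0) 13.45
0.013 [ 1.2    0.187 -0.226 -0.105] [ 0.575 -0.069 -0.731 -0.12 ]
[[0.013 0.404]
 [0.033 0.392]
 [0.052 0.385]
 [0.071 0.383]]
0.05 [ 1.2    0.196 -0.211 -0.105] [ 0.575 -0.041 -0.679 -0.12 ]
[[-0.038  0.355]
 [-0.021  0.33 ]
 [-0.005  0.312]
 [ 0.01   0.299]]
0.08 [ 1.2    0.204 -0.195 -0.105] [ 0.575 -0.015 -0.631 -0.12 ]
[[-0.061  0.342]
 [-0.045  0.317]
 [-0.029  0.296]
 [-0.015  0.278]]
```

```bash
sed -i 's/^RC=.*/RC=.0195/' bal.py; python3 - <<'E'
from bal import *
import bal
np.set_printoptions(precision=3,suppress=True)
for t in(.013,.04):
  for sc in(.93,.96,1,1.05):
   for no in(-.01,0,.01):
    bal.TAU=t;bal.G=.0441*sc
    X=[-.015,-.03,-.045,-.06,-.075,-.09,-.1,-.105]; T=sim(.35+no,0,0,X,no,.2);e=T[-1];T2=sim(e[1],e[2],e[3],[-.115,-.12,-.12],no,.15)[-1]
    X=[.05,.09,.12,.11,.095,.05,0];T=sim(-.35+no,0,0,X,no,.2);print(t,sc,no,T2[1:3],T[[69,81],1:3].ravel())
E
```

```text
0.013 0.93 -0.01 [-0.344 -1.228] [0.029 0.431 0.089 0.388]
0.013 0.93 0 [-0.202 -0.967] [0.086 0.56  0.168 0.552]
0.013 0.93 0.01 [-0.08  -0.737] [0.142 0.688 0.247 0.716]
0.013 0.96 -0.01 [-0.259 -1.105] [-0.004  0.36   0.046  0.309]
0.013 0.96 0 [-0.125 -0.841] [0.056 0.499 0.129 0.49 ]
0.013 0.96 0.01 [-0.012 -0.611] [0.115 0.638 0.213 0.67 ]
0.013 1 -0.01 [-0.156 -0.928] [-0.05   0.251 -0.019  0.179]
0.013 1 0 [-0.034 -0.666] [0.013 0.404 0.071 0.383]
0.013 1 0.01 [ 0.074 -0.431] [0.076 0.558 0.162 0.587]
0.013 1.05 -0.01 [-0.043 -0.699] [-0.113  0.089 -0.11  -0.028]
0.013 1.05 0 [ 0.075 -0.424] [-0.045  0.262 -0.011  0.209]
0.013 1.05 0.01 [ 0.194 -0.148] [0.023 0.436 0.088 0.446]
0.04 0.93 -0.01 [-0.311 -1.176] [-0.003  0.414  0.053  0.353]
0.04 0.93 0 [-0.175 -0.925] [0.053 0.543 0.132 0.517]
0.04 0.93 0.01 [-0.06  -0.705] [0.11  0.671 0.211 0.682]
0.04 0.96 -0.01 [-0.229 -1.054] [-0.039  0.335  0.005  0.262]
0.04 0.96 0 [-0.102 -0.802] [0.021 0.474 0.089 0.442]
0.04 0.96 0.01 [ 0.005 -0.582] [0.08  0.613 0.172 0.623]
0.04 1 -0.01 [-0.13  -0.881] [-0.089  0.213 -0.065  0.113]
0.04 1 0 [-0.015 -0.632] [-0.026  0.366  0.025  0.318]
0.04 1 0.01 [ 0.092 -0.397] [0.038 0.52  0.115 0.522]
0.04 1.05 -0.01 [-0.022 -0.657] [-0.119  0.115 -0.112 -0.013]
0.04 1.05 0 [ 0.096 -0.381] [-0.07   0.247 -0.04   0.17 ]
0.04 1.05 0.01 [ 0.215 -0.105] [-0.02   0.38   0.034  0.354]
```

Call:
servo_tool(
  deltas=[
    [[0.18, 0, 0], [0, -0.01, 0], -1],
    [[0.54, 0, 0.01], [0, -0.03, 0], -1],
    [[0.9, 0, 0.02], [0, -0.05, 0], -1],
    [[1.27, 0, 0.04], [0, -0.07, 0], -1],
    [[1.63, 0, 0.07], [0, -0.09, 0], -1],
    [[1.99, 0, 0.11], [0, -0.11, 0], -1],
    [[2.35, 0, 0.15], [0, -0.13, 0], -1],
    [[2.71, 0, 0.2], [0, -0.15, 0], -1],
    [[2.88, 0, 0.23], [0, -0.16, 0], -1],
    [[2.88, 0, 0.23], [0, -0.16, 0], -1],
  ],
)

```text
clock: 14.8
tcp_pos: [0.3855, 0.1293, 0.3315]
tool_rot: [0.666, 0.746, -0.013, 0.015]
force: [-0.1, 1.0, -6.4]
gripper_width: 0.0137
grip_force: 60.0
```

```bash
sed -i 's/TAU=.05/TAU=.013/; s/I,G,K,C,M=.0024,.0441/I,G,K,C,M=.0024,.0415/' bal.py; echo "UB=0.
NOFF=.005" > bal_cfg.py
python3 - <<'E'
from bal import *
np.set_printoptions(precision=3,suppress=True,linewidth=150)
s=manip.read_state();print(s['clock'],s['tcp_pos'],lean_tool(s))
X=plan(-.305,0,.04,20,.005,dmax=.015);print(X);T=sim(-.305,0,.04,X,.005,.3);print(T[9::10,1]);rows(X[:10],.04)
E
```

```text
14.8 [0.385 0.129 0.331] 0.039920674125780854
[ 0.061  0.086  0.096  0.08   0.064  0.048  0.032  0.016  0.001 -0.015 -0.03  -0.041 -0.041 -0.032 -0.021 -0.009  0.     0.005  0.005  0.001]
[-0.284 -0.259 -0.229 -0.196 -0.16  -0.125 -0.09  -0.058 -0.03  -0.007  0.01   0.019  0.02   0.016  0.009  0.001 -0.006 -0.01  -0.013 -0.014 -0.015
 -0.015]
[[[0.39, 0, 0.00], [0, -0.021, 0], -1], [[0.83, 0, 0.02], [0, -0.046, 0], -1], [[1.01, 0, 0.03], [0, -0.056, 0], -1], [[0.73, 0, 0.01], [0, -0.040, 0], -1], [[0.44, 0, 0.01], [0, -0.024, 0], -1], [[0.14, 0, 0.00], [0, -0.008, 0], -1], [[-0.15, 0, 0.00], [0, 0.008, 0], -1], [[-0.43, 0, 0.01], [0, 0.024, 0], -1], [[-0.71, 0, 0.01], [0, 0.039, 0], -1], [[-0.99, 0, 0.03], [0, 0.055, 0], -1]]
```

Call:
servo_tool(
  deltas=[
    [[0.38, 0, 0], [0, -0.021, 0], -1],
    [[0.83, 0, 0.02], [0, -0.046, 0], -1],
    [[1.01, 0, 0.03], [0, -0.056, 0], -1],
    [[0.72, 0, 0.01], [0, -0.04, 0], -1],
    [[0.43, 0, 0.01], [0, -0.024, 0], -1],
    [[0.14, 0, 0], [0, -0.008, 0], -1],
    [[-0.14, 0, 0], [0, 0.008, 0], -1],
  ],
)

```text
clock: 15.68
tcp_pos: [0.3858, 0.127, 0.3317]
tool_rot: [0.667, 0.745, -0.01, 0.012]
force: [-0.8, -0.1, -6.3]
gripper_width: 0.0138
grip_force: 60.0
```

```bash
python3 - <<'E'
from bal import *
step(.032,14,K=4)
E
```

```text
unseen 15.875
```

```bash
python3 - <<'E'
from bal import *
s=manip.read_state();d=snap('wrist');g=d['img'];save(d,'w5.png')
print(s['clock'])
for c in(306,314,318,322): print(c,[tuple(int(k) for k in p) for p in g[186:262:5,c]])
E
```

```text
15.875
306 [(206, 205, 176), (226, 217, 191), (227, 217, 193), (225, 213, 187), (193, 186, 159), (159, 155, 134), (76, 69, 62), (85, 79, 69), (95, 86, 77), (141, 129, 115), (134, 125, 110), (89, 68, 59), (77, 34, 24), (79, 39, 30), (78, 41, 29), (79, 40, 33)]
314 [(240, 240, 219), (168, 166, 144), (147, 141, 126), (215, 216, 183), (240, 240, 217), (238, 238, 215), (239, 238, 216), (153, 150, 131), (74, 67, 63), (83, 76, 70), (136, 126, 111), (136, 125, 112), (133, 124, 108), (85, 47, 39), (79, 36, 30), (77, 35, 28)]
318 [(238, 238, 217), (238, 239, 216), (239, 239, 216), (240, 240, 219), (238, 238, 214), (238, 239, 215), (239, 239, 216), (239, 238, 217), (239, 237, 214), (157, 155, 135), (72, 66, 61), (118, 109, 98), (133, 122, 109), (133, 123, 108), (132, 121, 109), (129, 118, 105)]
322 [(239, 239, 217), (239, 239, 216), (239, 240, 216), (239, 239, 215), (239, 239, 216), (239, 238, 218), (238, 238, 215), (239, 238, 215), (239, 237, 214), (204, 180, 169), (205, 182, 167), (202, 181, 165), (164, 147, 134), (68, 63, 54), (100, 91, 78), (98, 92, 79)]
```

```bash
python3 - <<'E'
t=open('bal.py').read()
t=t.replace('    if len(V)<5: return None,len(V)\n','''    h=.154
    if len(V)<5:
        V=[]; h,rc=.148,RR
        for c in range(301,317):
            col=cv2.GaussianBlur(g,(1,3),0)[:,c] if c==301 else B[:,c]
            if c==301: B=cv2.GaussianBlur(g,(1,3),0)
            for v in range(195,252):
                if (col[v-4:v-1]<102).all() and (col[v+2:v+4]>122).all(): V.append((c,v-1+(112-col[v-1])/(col[v]-col[v-1]) if col[v-1]<112<col[v] else v)); break
    if len(V)<4: return None,len(V)
''').replace('stir(s,r,.154,rc,a)','stir(s,r,h,rc,a)').replace('RC=.0195','RC=.0195; RR=.027').replace("lo,hi=-.3,.45","lo,hi=-.4,.45")
open('bal.py','w').write(t)
E
python3 - <<'E'
from bal import *
import bal
s=manip.read_state();d=snap('wrist');print(meas(s,d),s['clock'])
for rr in(.025,.026,.027):
    bal.RR=rr
    d['img']=cv2.imread('pics/w5.png')[:,:,::-1];print(rr,'w5',meas(s,d))
    g=cv2.imread('pics/w3.png')
s2=manip.read_state();print([ (round(float(x),1)) for x in proj(d,stir(s,-.045-.0,.148,.026,.9))])
E
```

```text
(-0.061591429677240524, np.float64(12.379955877803377)) 15.925
0.025 w5 (-0.05859071343632445, np.float64(13.770332601521334))
0.026 w5 (-0.06593187841967607, np.float64(13.757210108512245))
0.027 w5 (-0.07313550779434498, np.float64(13.74516983465496))
[315.9, 228.8]
```

```bash
sed -i 's/and (col\[v+2:v+4\]>122).all()/and (abs(col[v+2:v+5]-137)<16).all()/' bal.py; python3 - <<'E'
from bal import *
import bal
s=manip.read_state();d=snap('wrist');m=meas(s,d);print(m,s['clock'])
d['img']=cv2.imread('pics/w5.png')[:,:,::-1];print('w5',meas(s,d))
L=[]
for i in range(2):
    s=manip.read_state();d=snap('wrist');print(meas(s,d),s['clock'])
E
```

```text
(-0.04304275957945438, np.float64(0.14022388550176065)) 15.975
w5 (-0.078759123820828, np.float64(1.0618195862587578))
(-0.031282205323374, np.float64(0.2260053666950716)) 16.025
(-0.020460343668072953, np.float64(0.4392727458178131)) 16.075
```

```bash
python3 - <<'E'
from bal import *
np.set_printoptions(precision=3,suppress=True,linewidth=150)
X=np.round(plan(.023,.235,.032,12,.005,dmax=.07),3);print(X);T=sim(.023,.235,.032,X,.005,.3);print(T[9::10,1]);rows(X[:8],.032)
E
```

```text
[-0.05  -0.123 -0.102 -0.036  0.015  0.036  0.034  0.018  0.001 -0.01  -0.01  -0.   ]
[ 0.048  0.054  0.039  0.015 -0.006 -0.018 -0.021 -0.019 -0.015 -0.013 -0.012 -0.013 -0.013 -0.012]
[[[-1.48, 0, 0.06], [0, 0.082, 0], -1], [[-2.79, 0, 0.22], [0, 0.155, 0], -1], [[-2.42, 0, 0.16], [0, 0.134, 0], -1], [[-1.23, 0, 0.04], [0, 0.068, 0], -1], [[-0.31, 0, 0.00], [0, 0.017, 0], -1], [[0.07, 0, 0.00], [0, -0.004, 0], -1], [[0.04, 0, 0.00], [0, -0.002, 0], -1], [[-0.25, 0, 0.00], [0, 0.014, 0], -1]]
```

Call:
servo_tool(
  deltas=[
    [[-1.48, 0, 0.06], [0, 0.082, 0], -1],
    [[-2.79, 0, 0.22], [0, 0.155, 0], -1],
    [[-2.42, 0, 0.16], [0, 0.134, 0], -1],
    [[-1.23, 0, 0.04], [0, 0.068, 0], -1],
    [[-0.31, 0, 0], [0, 0.017, 0], -1],
    [[-0.04, 0, 0], [0, 0.002, 0], -1],
  ],
)

```text
clock: 16.88
tcp_pos: [0.3853, 0.1293, 0.3318]
tool_rot: [0.665, 0.747, -0.01, 0.012]
force: [-0.2, 0.1, -7.0]
gripper_width: 0.0139
grip_force: 60.0
```

```bash
python3 - <<'E'
from bal import *
step(.030,12,K=4,wd=.6)
E
```

```text
t 17.075 meas [-0.0315 -0.0365 -0.0382 -0.0413] n [0.0307 0.0308 0.0301 0.0298] err [1.  1.  5.1 5.2] u,w at end [-0.0422 -0.0168]
n [0.03, 0.024, 0.014, 0.004, -0.005, -0.01, -0.012, -0.012, -0.009, -0.005, -0.002, 0.001]
u [-0.041, -0.036, -0.029, -0.021, -0.014, -0.009, -0.007, -0.007, -0.008, -0.01, -0.012, -0.013, -0.014, -0.014]
[[[0.00, 0, 0.00], [0, 0.000, 0], -1], [[-0.11, 0, 0.00], [0, 0.006, 0], -1], [[-0.29, 0, 0.00], [0, 0.016, 0], -1], [[-0.47, 0, 0.01], [0, 0.026, 0], -1], [[-0.63, 0, 0.01], [0, 0.035, 0], -1], [[-0.72, 0, 0.01], [0, 0.040, 0], -1], [[-0.76, 0, 0.02], [0, 0.042, 0], -1], [[-0.76, 0, 0.02], [0, 0.042, 0], -1], [[-0.71, 0, 0.01], [0, 0.039, 0], -1], [[-0.63, 0, 0.01], [0, 0.035, 0], -1]]
```

Call:
servo_tool(
  deltas=[
    [[0, 0, 0], [0, 0, 0], -1],
    [[-0.11, 0, 0], [0, 0.006, 0], -1],
    [[-0.29, 0, 0], [0, 0.016, 0], -1],
    [[-0.47, 0, 0.01], [0, 0.026, 0], -1],
    [[-0.63, 0, 0.01], [0, 0.035, 0], -1],
    [[-0.69, 0, 0.01], [0, 0.038, 0], -1],
    [[-0.72, 0, 0.01], [0, 0.04, 0], -1],
  ],
)

```text
clock: 17.95
tcp_pos: [0.3866, 0.1199, 0.3317]
tool_rot: [0.667, 0.745, 0.003, -0.004]
force: [-0.5, -0.3, -6.5]
gripper_width: 0.0138
grip_force: 60.0
```

```bash
python3 - <<'E'
from bal import *
step(-.010,12,K=4,wd=.6)
E
```

```text
t 18.15 meas [-0.0392 -0.0433 -0.0482 -0.0533] n [-0.0102 -0.0103 -0.0101 -0.0101] err [0.4 0.4 0.2 0.1] u,w at end [-0.0588 -0.114 ]
n [0.035, 0.053, 0.05, 0.036, 0.019, 0.003, -0.008, -0.014, -0.015, -0.012, -0.006, 0.0]
u [-0.07, -0.073, -0.068, -0.056, -0.043, -0.03, -0.02, -0.013, -0.01, -0.009, -0.01, -0.011, -0.011, -0.01]
[[[0.81, 0, 0.02], [0, -0.045, 0], -1], [[1.14, 0, 0.04], [0, -0.063, 0], -1], [[1.09, 0, 0.03], [0, -0.060, 0], -1], [[0.83, 0, 0.02], [0, -0.046, 0], -1], [[0.52, 0, 0.01], [0, -0.029, 0], -1], [[0.24, 0, 0.00], [0, -0.013, 0], -1], [[0.04, 0, 0.00], [0, -0.002, 0], -1], [[-0.07, 0, 0.00], [0, 0.004, 0], -1], [[-0.09, 0, 0.00], [0, 0.005, 0], -1], [[-0.04, 0, 0.00], [0, 0.002, 0], -1]]
```

```bash
python3 - <<'E'
from bal import *
import bal
np.set_printoptions(precision=3,suppress=True,linewidth=150)
for g in(.0415,.0430,.0441,.046):
    bal.G=g
    for no in(-.01,-.005,0,.005):
        a=sim(-.0422,-.0168,.030,[.03,.024,.014,.004,-.005,-.008,-.010],no,.2)[-1]
        b=sim(.023,.235,.032,[-.05,-.123,-.102,-.036,.015,.03],no,.2)[-1]
        print(g,no,a[1:3],'obs -.0588 -.114',b[1:3],'obs -.0422 -.0168')
bal.G=.043
for no in(-.004,0.):
    X=np.round(plan(-.0588,-.114,-.010,12,no,wd=.6),3);print(X);print(sim(-.0588,-.114,-.01,X,no,.3)[9::10,1]);rows(X,-.010)
E
```

```text
0.0415 -0.01 [-0.13 -0.27] obs -.0588 -.114 [-0.118 -0.205] obs -.0422 -.0168
0.0415 -0.005 [-0.089 -0.181] obs -.0588 -.114 [-0.087 -0.132] obs -.0422 -.0168
0.0415 0 [-0.047 -0.091] obs -.0588 -.114 [-0.055 -0.058] obs -.0422 -.0168
0.0415 0.005 [-0.005 -0.001] obs -.0588 -.114 [-0.024  0.015] obs -.0422 -.0168
0.043 -0.01 [-0.15 -0.32] obs -.0588 -.114 [-0.113 -0.207] obs -.0422 -.0168
0.043 -0.005 [-0.105 -0.222] obs -.0588 -.114 [-0.08  -0.128] obs -.0422 -.0168
0.043 0 [-0.061 -0.123] obs -.0588 -.114 [-0.047 -0.049] obs -.0422 -.0168
0.043 0.005 [-0.017 -0.025] obs -.0588 -.114 [-0.014  0.031] obs -.0422 -.0168
0.0441 -0.01 [-0.165 -0.362] obs -.0588 -.114 [-0.109 -0.207] obs -.0422 -.0168
0.0441 -0.005 [-0.119 -0.256] obs -.0588 -.114 [-0.075 -0.123] obs -.0422 -.0168
0.0441 0 [-0.073 -0.151] obs -.0588 -.114 [-0.04  -0.039] obs -.0422 -.0168
0.0441 0.005 [-0.027 -0.045] obs -.0588 -.114 [-0.006  0.045] obs -.0422 -.0168
0.046 -0.01 [-0.194 -0.444] obs -.0588 -.114 [-0.1   -0.202] obs -.0422 -.0168
0.046 -0.005 [-0.145 -0.326] obs -.0588 -.114 [-0.064 -0.11 ] obs -.0422 -.016
[... 760 characters left out ...]
0], -1], [[0.16, 0, 0.00], [0, -0.009, 0], -1]]
[ 0.04   0.061  0.06   0.047  0.03   0.014  0.001 -0.007 -0.01  -0.01  -0.006 -0.   ]
[-0.071 -0.074 -0.069 -0.058 -0.044 -0.029 -0.017 -0.008 -0.002  0.001  0.002  0.002  0.003  0.004]
[[[0.90, 0, 0.02], [0, -0.050, 0], -1], [[1.28, 0, 0.05], [0, -0.071, 0], -1], [[1.27, 0, 0.04], [0, -0.070, 0], -1], [[1.03, 0, 0.03], [0, -0.057, 0], -1], [[0.72, 0, 0.01], [0, -0.040, 0], -1], [[0.43, 0, 0.01], [0, -0.024, 0], -1], [[0.20, 0, 0.00], [0, -0.011, 0], -1], [[0.05, 0, 0.00], [0, -0.003, 0], -1], [[0.00, 0, 0.00], [0, 0.000, 0], -1], [[0.00, 0, 0.00], [0, 0.000, 0], -1], [[0.07, 0, 0.00], [0, -0.004, 0], -1], [[0.18, 0, 0.00], [0, -0.010, 0], -1]]
```

Call:
servo_tool(
  deltas=[
    [[0.9, 0, 0.02], [0, -0.05, 0], -1],
    [[1.28, 0, 0.05], [0, -0.071, 0], -1],
    [[1.27, 0, 0.04], [0, -0.07, 0], -1],
    [[1.03, 0, 0.03], [0, -0.057, 0], -1],
    [[0.72, 0, 0.01], [0, -0.04, 0], -1],
    [[0.43, 0, 0.01], [0, -0.024, 0], -1],
    [[0.2, 0, 0], [0, -0.011, 0], -1],
    [[0.05, 0, 0], [0, -0.003, 0], -1],
  ],
)

```text
clock: 19.15
tcp_pos: [0.3866, 0.12, 0.3318]
tool_rot: [0.667, 0.745, 0.003, -0.003]
force: [-0.5, -0.7, -5.9]
gripper_width: 0.0135
grip_force: 60.0
```

```bash
sed -i 's/I,G,K,C,M=.0024,.0415/I,G,K,C,M=.0024,.0430/' bal.py; echo "UB=0.
NOFF=.0" > bal_cfg.py
python3 - <<'E'
from bal import *
step(-.007,12,K=4,wd=.6)
E
```

```text
t 19.35 meas [-0.0509 -0.0526 -0.0679 -0.0708] n [-0.0076 -0.0077 -0.0072 -0.0071] err [0.1 0.1 1.1 1. ] u,w at end [-0.0809 -0.1802]
n [0.053, 0.087, 0.089, 0.072, 0.048, 0.023, 0.004, -0.009, -0.015, -0.015, -0.01, -0.0]
u [-0.1, -0.108, -0.103, -0.088, -0.068, -0.047, -0.03, -0.016, -0.008, -0.004, -0.004, -0.004, -0.005, -0.006]
[[[1.09, 0, 0.03], [0, -0.060, 0], -1], [[1.70, 0, 0.08], [0, -0.094, 0], -1], [[1.73, 0, 0.08], [0, -0.096, 0], -1], [[1.43, 0, 0.06], [0, -0.079, 0], -1], [[0.99, 0, 0.03], [0, -0.055, 0], -1], [[0.54, 0, 0.01], [0, -0.030, 0], -1], [[0.20, 0, 0.00], [0, -0.011, 0], -1], [[-0.04, 0, 0.00], [0, 0.002, 0], -1], [[-0.14, 0, 0.00], [0, 0.008, 0], -1], [[-0.14, 0, 0.00], [0, 0.008, 0], -1]]
```

```bash
python3 - <<'E'
t=open('bal.py').read()
# expose the feature rows of both methods
t=t.replace("    if len(V)<4: return None,len(V)\n","    if DBG: print('feat',h,[(int(c),round(float(v),1)) for c,v in V])\n    if len(V)<4: return None,len(V)\n").replace('RC=.0195;','DBG=False; RC=.0195;')
open('bal.py','w').write(t)
E
python3 - <<'E'
from bal import *
import bal
bal.DBG=True
s=manip.read_state();d=snap('wrist');print(meas(s,d))
d['img']=cv2.imread('pics/last.png')[:,:,::-1];print(meas(s,d))
g=d['img'].max(2)
for c in(302,305,308,311,315): print(c,g[205:262:2,c].tolist())
E
```

```text
feat 0.148 [(301, 201.0), (302, 221.0), (303, 221.0), (304, 222.0), (305, 223.0), (306, 223.0), (307, 224.0), (308, 225.0), (309, 226.0), (310, 227.0), (311, 228.0), (312, 229.0), (313, 230.0), (314, 231.0), (315, 233.0), (316, 235.0)]
(-0.0686071714957273, np.float64(5.131820264566159))
feat 0.148 [(301, 219.0), (302, 220.0), (303, 220.0), (304, 221.0), (305, 222.0), (306, 222.0), (307, 223.0), (308, 224.0), (309, 225.0), (310, 226.0), (311, 227.0), (312, 227.0), (313, 229.0), (314, 230.0), (315, 232.0), (316, 233.0)]
(-0.06369019231581331, np.float64(1.0270975546763401))
302 [144, 79, 82, 83, 85, 85, 86, 90, 116, 151, 141, 136, 138, 136, 129, 18, 32, 27, 53, 81, 80, 78, 79, 78, 78, 80, 80, 67, 81]
305 [145, 233, 83, 81, 83, 82, 80, 85, 89, 117, 148, 141, 137, 136, 136, 130, 32, 27, 59, 81, 78, 79, 80, 85, 82, 81, 79, 79, 81]
308 [170, 193, 238, 117, 81, 83, 83, 82, 84, 83, 106, 143, 138, 138, 132, 135, 135, 136, 64, 82, 81, 81, 80, 80, 78, 81, 81, 81, 83]
311 [239, 240, 239, 238, 204, 79, 78, 80, 80, 83, 79, 98, 140, 138, 136, 134, 134, 135, 131, 81, 77, 79, 78, 79, 79, 79, 80, 82, 78]
315 [239, 240, 240, 239, 241, 238, 239, 235, 153, 69, 72, 76, 82, 88, 122, 136, 136, 134, 136, 136, 133, 139, 135, 132, 104, 84, 81, 79, 80]
```

```bash
python3 - <<'E'
t=open('bal.py').read()
i=t.index('def meas');j=t.index('import bal_cfg')
t=t[:i]+'''def cross(col,v,lvl):
    k=v
    while (col[k]-lvl)*(col[k+1]-lvl)>0: k+=1
    return k+(lvl-col[k])/(col[k+1]-col[k])
def solve(d,s,V,h,rc):
    V=np.array(V); ph=np.linspace(0,1.57,31)
    def f(r):
        p=np.array([proj(d,stir(s,r,h,rc,a)) for a in ph]); return np.interp(V[:,0],p[:,0],p[:,1])-V[:,1]
    if np.median(f(-.4))*np.median(f(.45))>0: return None
    x=brentq(lambda r:np.median(f(r)),-.4,.45); return x,np.std(f(x))
def meas2(s,d):
    g=d['img'].max(2).astype(float); C=[];Rg=[]
    for c in range(301,316):
        col=g[:,c]
        for v in range(110,250):
            if abs(col[v-3:v]-135).max()<25 and (col[v+1:v+4]<62).all(): C.append((c,cross(col,v-1,85))); break
        for v in range(195,250):
            if (col[v-4:v]<102).all() and (abs(col[v+2:v+6]-137)<20).all(): Rg.append((c,cross(col,v-1,112))); break
    return solve(d,s,C,.154,RC) if len(C)>3 else None, solve(d,s,Rg,.148,RR) if len(Rg)>3 else None
def meas(s,d):
    a,b=meas2(s,d)
    if b and b[1]<2: return b
    return a if a else (None,0)
'''+t[j:]
open('bal.py','w').write(t)
E
python3 - <<'E'
from bal import *
import bal,pickle
s=manip.read_state();d=snap('wrist')
for rr in(.024,.0255,.027):
    bal.RR=rr;print(rr,s['clock'],meas2(s,d))
    e=dict(d);e['img']=cv2.imread('pics/last.png')[:,:,::-1];print('last',meas2(s,e))
for S,D in pickle.load(open('L.pkl','rb')): print(meas2(S,D))
E
```

```text
0.024 19.4 ((-0.05969471731428064, np.float64(0.06517273652713802)), (-0.05259912891581586, np.float64(0.3389763545213305)))
last ((-0.05143814129929736, np.float64(0.23221181288225484)), (-0.04321112588451309, np.float64(0.28680458090729416)))
0.0255 19.4 ((-0.05969471731428064, np.float64(0.06517273652713802)), (-0.06567202736284972, np.float64(0.49015977795064364)))
last ((-0.05143814129929736, np.float64(0.23221181288225484)), (-0.056725544482401746, np.float64(0.5027271361622748)))
0.027 19.4 ((-0.05969471731428064, np.float64(0.06517273652713802)), (-0.07817642641227983, np.float64(0.7546501535500961)))
last ((-0.05143814129929736, np.float64(0.23221181288225484)), (-0.06891434749202142, np.float64(0.7838945140414082)))
(None, (-0.08243026603338109, np.float64(8.85576435113474)))
(None, (-0.0579844975868189, np.float64(6.580809962775558)))
(None, None)
(None, None)
```

```bash
sed -i 's/RR=.027/RR=.0249/; s/abs(col\[v-3:v\]-135).max()<25/(col[v-3:v].min()>95 and col[v-3:v].max()<175)/' bal.py
python3 - <<'E'
from bal import *
import pickle
for S,D in pickle.load(open('L.pkl','rb')): print(meas(S,D))
X=np.round(plan(-.072,-.10,-.007,12,0.,wd=.6),3);print(X);print(sim(-.072,-.1,-.007,X,0,.3)[9::10,1].round(3));rows(X,-.007)
E
```

```text
(0.14626225696942538, np.float64(0.5004522146722081))
(None, 0)
(None, 0)
(None, 0)
[ 0.045  0.066  0.064  0.049  0.03   0.013  0.    -0.008 -0.011 -0.011
 -0.006 -0.   ]
[-0.082 -0.084 -0.077 -0.063 -0.047 -0.032 -0.019 -0.01  -0.004 -0.002
 -0.001 -0.001 -0.002 -0.002]
[[[0.94, 0, 0.02], [0, -0.052, 0], -1], [[1.32, 0, 0.05], [0, -0.073, 0], -1], [[1.28, 0, 0.05], [0, -0.071, 0], -1], [[1.01, 0, 0.03], [0, -0.056, 0], -1], [[0.67, 0, 0.01], [0, -0.037, 0], -1], [[0.36, 0, 0.00], [0, -0.020, 0], -1], [[0.13, 0, 0.00], [0, -0.007, 0], -1], [[-0.02, 0, 0.00], [0, 0.001, 0], -1], [[-0.07, 0, 0.00], [0, 0.004, 0], -1], [[-0.07, 0, 0.00], [0, 0.004, 0], -1], [[0.02, 0, 0.00], [0, -0.001, 0], -1], [[0.13, 0, 0.00], [0, -0.007, 0], -1]]
```

Call:
servo_tool(
  deltas=[
    [[0.94, 0, 0.02], [0, -0.052, 0], -1],
    [[1.32, 0, 0.05], [0, -0.073, 0], -1],
    [[1.28, 0, 0.05], [0, -0.071, 0], -1],
    [[1.01, 0, 0.03], [0, -0.056, 0], -1],
    [[0.67, 0, 0.01], [0, -0.037, 0], -1],
    [[0.36, 0, 0], [0, -0.02, 0], -1],
    [[0.13, 0, 0], [0, -0.007, 0], -1],
  ],
)

```text
clock: 20.32
tcp_pos: [0.3864, 0.1211, 0.3318]
tool_rot: [0.667, 0.745, 0.0, -0.0]
force: [-0.6, -0.1, -6.7]
gripper_width: 0.0137
grip_force: 60.0
```

```bash
sed -i 's/(col\[v-3:v\].min()>95 and col\[v-3:v\].max()<175) and (col\[v+1:v+4\]<62)/80<col[v-3]<180 and (col[v:v+4]<62)/' bal.py
python3 - <<'E'
from bal import *
import pickle
for S,D in pickle.load(open('L.pkl','rb')): print(meas(S,D))
step(.0,12,K=4,wd=.6)
E
```

```text
(0.14346869286513367, np.float64(17.772403761110503))
(0.175072521053845, np.float64(22.7245412401303))
(0.05075025883717141, np.float64(12.604951219355593))
(0.11155711722352087, np.float64(13.733242202893097))
t 20.525 meas [-0.0475 -0.046  -0.0464 -0.0459] n [-0.0009 -0.001  -0.0004 -0.0001] err [0.4 0.4 0.4 0.4] u,w at end [-0.0466 -0.0151]
n [0.024, 0.032, 0.03, 0.022, 0.013, 0.005, -0.001, -0.005, -0.006, -0.005, -0.003, -0.0]
u [-0.048, -0.045, -0.039, -0.031, -0.022, -0.014, -0.007, -0.002, 0.001, 0.002, 0.003, 0.004, 0.005, 0.006]
[[[0.43, 0, 0.01], [0, -0.024, 0], -1], [[0.58, 0, 0.01], [0, -0.032, 0], -1], [[0.54, 0, 0.01], [0, -0.030, 0], -1], [[0.40, 0, 0.00], [0, -0.022, 0], -1], [[0.24, 0, 0.00], [0, -0.013, 0], -1], [[0.09, 0, 0.00], [0, -0.005, 0], -1], [[-0.02, 0, 0.00], [0, 0.001, 0], -1], [[-0.09, 0, 0.00], [0, 0.005, 0], -1], [[-0.11, 0, 0.00], [0, 0.006, 0], -1], [[-0.09, 0, 0.00], [0, 0.005, 0], -1]]
```

```bash
sed -i 's/(col\[v:v+4\]<62).all()/(col[v:v+(6 if v<222 else 4)]<62).all()/; s/return x,np.std(f(x))$/e=f(x)-np.median(f(x)); return x,np.std(e[abs(e)<5])/' bal.py
echo "UB=0.
NOFF=.013" > bal_cfg.py
python3 - <<'E'
from bal import *
import pickle
for S,D in pickle.load(open('L.pkl','rb')): print(meas2(S,D))
E
```

```text
((0.14346869286513367, np.float64(0.6424835045634798)), (-0.06578263090023954, np.float64(2.231581742780545)))
((0.175072521053845, np.float64(0.5856358808138811)), (-0.041627006396779534, np.float64(2.642214622643792)))
((0.05075025883717141, np.float64(3.3312506406046847)), None)
((0.11807189868235411, np.float64(3.481034654683868)), None)
```

Call:
servo_tool(
  deltas=[
    [[0, 0, 0], [0, 0, 0], -1],
    [[0, 0, 0], [0, 0, 0], -1],
    [[0, 0, 0], [0, 0, 0], -1],
    [[0, 0, 0], [0, 0, 0], -1],
    [[0, 0, 0], [0, 0, 0], -1],
    [[0, 0, 0], [0, 0, 0], -1],
  ],
)

```text
clock: 21.28
tcp_pos: [0.3863, 0.1218, 0.3317]
tool_rot: [0.666, 0.746, 0.0, -0.0]
force: [-0.5, 0.8, -6.6]
gripper_width: 0.0138
grip_force: 60.0
```

```bash
python3 - <<'E'
from bal import *
step(.0,12,K=4,wd=.6)
E
```

```text
unseen 21.475
```

```bash
python3 - <<'E'
from bal import *
s=manip.read_state();d=snap('wrist');save(d,'w7.png');print(s['clock'],meas2(s,d));g=d['img'].max(2)
for c in(302,306,310): print(c,g[150:260:3,c].tolist())
E
```

```text
21.475 (None, None)
302 [240, 239, 240, 239, 239, 239, 240, 239, 238, 237, 239, 238, 203, 143, 204, 202, 205, 196, 168, 166, 191, 238, 238, 238, 239, 87, 86, 90, 89, 90, 87, 77, 78, 78, 76, 80, 68]
306 [240, 240, 238, 238, 239, 239, 239, 238, 238, 239, 238, 239, 208, 201, 222, 226, 224, 224, 191, 238, 238, 240, 238, 239, 239, 238, 84, 84, 88, 88, 87, 80, 78, 78, 77, 78, 75]
310 [238, 240, 238, 239, 239, 237, 237, 238, 239, 239, 238, 238, 239, 238, 83, 114, 86, 93, 171, 237, 238, 237, 238, 238, 239, 237, 238, 82, 84, 83, 85, 81, 76, 77, 76, 77, 77]
```

```bash
python3 - <<'E'
from bal import *
import bal
np.set_printoptions(precision=4,suppress=True,linewidth=150)
t4=lambda t,*u:[(t+.05*i,x) for i,x in enumerate(u)]
b=.0125
l0=[(15.875,-.0788+b+.032),(15.975,-.043+b+.032),(16.025,-.0313+b+.032),(16.075,-.0205+b+.032)]
l1=t4(16.875,-.0315+b,-.0365+b,-.0382+b,-.0413+b)
l2=t4(17.95,-.0392+b,-.0433+b,-.0482+b,-.0533+b)
l3=[(19.15,-.0509),(19.2,-.0526),(19.3,-.0585),(19.4,-.0667)]
l4=t4(20.325,-.0475,-.046,-.0464,-.0459); l5=[(21.475,-.2)]
segs=[(.032,16.125,[-.05,-.123,-.102,-.036,.015,.03],l0,l1),(.03,17.075,[.03,.024,.014,.004,-.005,-.008,-.01],l1,l2),(-.01,18.15,[.04,.061,.06,.047,.03,.014,.001,-.007],l2,l3),(-.007,19.45,[.045,.066,.064,.049,.03,.013,0],l3,l4),(0,20.525,[0]*6,l4,l5)]
def res(p,full=False):
    bal.G,no=p[0],p[1]; r=[]
    for k,(n0,tc,X,a,c) in enumerate(segs):
        u,w=p[2+2*k:4+2*k]; T=sim(u,w,n0,[],no,tc-a[0][0],False); e=T[-1]; T2=sim(e[1],e[2],n0,X,no,.6,False); tt=np.r_[0,T[:,0],T[-1,0]+T2[:,0]];uu=np.r_[u,T[:,1],T2[:,1]]
        r+=[(np.interp(t-a[0][0],tt,uu)-x)/(.003 if x>-.15 else .03) for t,x in a+c]
    return np.array(r+[(p[0]-.0441)/.002])
p0=[.043,.003]+sum([[s[3][0][1],0] for s in segs],[])
for tau in(.013,.03,.06):
    bal.TAU=tau; q=least_squares(res,p0); print(tau,q.x,q.cost); print(q.fun)
E
```

```text
0.013 [ 0.0404 -0.0082 -0.0281  0.2483 -0.0213 -0.0557 -0.0251 -0.0986 -0.0514 -0.0151 -0.047   0.0234] 8.314018554663374
[ 2.0599 -1.4942 -1.0882 -0.2655  1.0457  0.7335 -0.4075 -0.8348 -0.7635  0.1184  0.1178  0.7881  0.1162  0.0349 -0.0045 -0.2055  0.5376  0.1321
 -0.2174 -0.7175  0.4524  0.3124  0.0454 -0.5346 -0.165  -0.0344  0.201   0.0878  0.1145 -0.0825  0.1307 -0.1698  0.1826 -0.0714  0.0871 -0.2661
  0.2446 -1.8267]
0.03 [ 0.0399 -0.0089 -0.0276  0.2432 -0.0212 -0.0574 -0.0255 -0.0918 -0.0518 -0.0102 -0.0469  0.0221] 10.008999633537435
[ 2.2314 -1.4943 -1.1783 -0.4517  1.4535  0.8831 -0.5027 -1.1679 -0.7208  0.1301  0.0963  0.7313  0.0956  0.03    0.0024 -0.1888  0.4012  0.1037
 -0.1449 -0.549   0.2184  0.1754  0.0865 -0.3195 -0.3071 -0.0971  0.2912  0.3303 -0.0726 -0.1531  0.1666 -0.0316  0.209  -0.0648  0.0749 -0.296
  0.2929 -2.0769]
0.06 [ 0.0392 -0.01   -0.0266  0.2332 -0.0209 -0.0603 -0.0262 -0.0797 -0.0526 -0.0008 -0.0468  0.0206] 15.068590366671655
[ 2.5594 -1.4969 -1.3508 -0.803   2.2115  1.1642 -0.6822 -1.7931 -0.6495  0.1505  0.062   0.6388  0.0341  0.0121  0.0221 -0.1361  0.1581  0.0526
 -0.0164 -0.2503 -0.217  -0.0792  0.1705  0.0876 -0.5806 -0.2174  0.4624  0.7847 -0.4154 -0.2868  0.2319  0.2231  0.243  -0.0558  0.0599 -0.3344
  0.362  -2.4519]
```

```bash
sed -i 's/I,G,K,C,M=.0024,.0430/I,G,K,C,M=.0024,.0405/; s/20\*(e\[1\]+noff\*3)/20*(e[1]+noff*K\/(G-K))/' bal.py; echo "UB=0.
NOFF=-.008" > bal_cfg.py
cat >> bal.py <<'E'
def edge(i):
    """row of the floor's front edge: jar turn in the fingers, 240 px/rad from 106.5"""
    c=i[98:120,296:335].min(2).astype(float).mean(1); m=(c[:4].mean()+c[-4:].mean())/2; k=np.argmax(c>m); return 98+k-1+(m-c[k-1])/(c[k]-c[k-1])
E
python3 - <<'E'
from bal import *
np.set_printoptions(precision=3,suppress=True,linewidth=150)
for f in('w2','w3','w5','w7','last'): print(f,edge(cv2.imread(f'pics/{f}.png')))
for no in(-.008,0):
    X=np.round(plan(-.35+no,0,0,22,no,dmax=.018),3);print(X);print(sim(-.35+no,0,0,X,no,.3)[9::10,1]);
E
```

```text
w2 106.51917693169094
w3 106.51449864498645
w5 106.33783783783784
w7 106.5178671133445
last 106.51856435643565
[ 0.027  0.06   0.081  0.099  0.09   0.071  0.053  0.034  0.016 -0.003 -0.021 -0.028 -0.023 -0.011  0.003  0.014  0.019  0.018  0.011  0.002 -0.004
 -0.003]
[-0.331 -0.298 -0.266 -0.233 -0.196 -0.156 -0.118 -0.081 -0.049 -0.023 -0.005  0.004  0.005  0.001 -0.004 -0.009 -0.012 -0.013 -0.013 -0.015 -0.018
 -0.025 -0.034 -0.047]
[ 0.037  0.058  0.078  0.092  0.074  0.055  0.037  0.018 -0.    -0.018 -0.034 -0.037 -0.03  -0.019 -0.007  0.001  0.005  0.006  0.004  0.002  0.
 -0.   ]
[-0.313 -0.28  -0.248 -0.214 -0.175 -0.136 -0.098 -0.062 -0.032 -0.008  0.007  0.013  0.013  0.008  0.001 -0.005 -0.01  -0.014 -0.017 -0.019 -0.023
 -0.027 -0.032 -0.038]
```

Call:
servo_tool(
  deltas=[
    [[0, 0, 0], [0, 0, 0], -1],
    [[0, 0, 0], [0, 0, 0], -1],
    [[0, 0, 0], [0, 0, 0], -1],
    [[0, 0, 0], [0, 0, 0], -1],
    [[0.24, 0, 0], [0, -0.013, 0], -1],
    [[0.49, 0, 0.01], [0, -0.027, 0], -1],
    [[0.72, 0, 0.01], [0, -0.04, 0], -1],
    [[0.72, 0, 0.01], [0, -0.04, 0], -1],
    [[0.72, 0, 0.01], [0, -0.04, 0], -1],
  ],
)

```text
clock: 22.65
tcp_pos: [0.3855, 0.1291, 0.3316]
tool_rot: [0.666, 0.746, -0.013, 0.015]
force: [0.0, -0.1, -6.0]
gripper_width: 0.0136
grip_force: 60.0
```

Call:
servo_tool(
  deltas=[
    [[0.38, 0, 0], [0, -0.021, 0], -1],
    [[0.83, 0, 0.02], [0, -0.046, 0], -1],
    [[1.01, 0, 0.03], [0, -0.056, 0], -1],
    [[0.72, 0, 0.01], [0, -0.04, 0], -1],
    [[0.43, 0, 0.01], [0, -0.024, 0], -1],
    [[0.14, 0, 0], [0, -0.008, 0], -1],
    [[-0.14, 0, 0], [0, 0.008, 0], -1],
  ],
)

```text
clock: 23.52
tcp_pos: [0.3858, 0.127, 0.3318]
tool_rot: [0.667, 0.745, -0.01, 0.012]
force: [0.0, 0.2, -6.7]
gripper_width: 0.0132
grip_force: 60.0
```

```bash
python3 - <<'E'
t=open('bal.py').read()
t=t.replace('T[::5,1]-.03,0)','T[::5,1]-UT-.04,0)').replace('wu*T[9::10,1]','wu*(T[9::10,1]-UT)').replace('20*(e[1]+noff*K/(G-K))','20*(e[1]-UT)').replace('5*x[-1]','5*(x[-1]+noff+(G-K)*UT/K)').replace('DT=.0125','UT=.02; DT=.0125')
open('bal.py','w').write(t)
E
python3 - <<'E'
from bal import *
step(.032,14,K=3,wd=.5)
E
```

```text
t 23.675 meas [-0.0722 -0.0615 -0.0504] n [0.031  0.0308 0.0315] err [0.4 0.4 0.3] u,w at end [-0.0398  0.2151]
n [0.009, -0.008, -0.016, -0.018, -0.015, -0.011, -0.005, -0.001, 0.003, 0.005, 0.006, 0.006, 0.005, 0.003]
u [-0.015, 0.005, 0.019, 0.027, 0.03, 0.03, 0.028, 0.026, 0.023, 0.021, 0.02, 0.02, 0.02, 0.02, 0.02, 0.02]
[[[-0.42, 0, 0.00], [0, 0.023, 0], -1], [[-0.72, 0, 0.01], [0, 0.040, 0], -1], [[-0.87, 0, 0.02], [0, 0.048, 0], -1], [[-0.90, 0, 0.02], [0, 0.050, 0], -1], [[-0.85, 0, 0.02], [0, 0.047, 0], -1], [[-0.78, 0, 0.02], [0, 0.043, 0], -1], [[-0.67, 0, 0.01], [0, 0.037, 0], -1], [[-0.60, 0, 0.01], [0, 0.033, 0], -1], [[-0.52, 0, 0.01], [0, 0.029, 0], -1], [[-0.49, 0, 0.01], [0, 0.027, 0], -1]]
```

Perfect, very smooth. Executing six rows.

Call:
servo_tool(
  deltas=[
    [[-0.42, 0, 0], [0, 0.023, 0], -1],
    [[-0.72, 0, 0.01], [0, 0.04, 0], -1],
    [[-0.87, 0, 0.02], [0, 0.048, 0], -1],
    [[-0.9, 0, 0.02], [0, 0.05, 0], -1],
    [[-0.85, 0, 0.02], [0, 0.047, 0], -1],
    [[-0.78, 0, 0.02], [0, 0.043, 0], -1],
  ],
)

```text
clock: 24.42
tcp_pos: [0.3865, 0.12, 0.3317]
tool_rot: [0.666, 0.746, 0.004, -0.004]
force: [0.5, 0.1, -6.4]
gripper_width: 0.0135
grip_force: 60.0
```

```bash
python3 - <<'E'
from bal import *
step(-.011,14,K=4,wd=.5)
E
```

```text
t 24.625 meas [0.0631 0.0654 0.069  0.0729] n [-0.0109 -0.0108 -0.011  -0.0111] err [0.2 0.1 0.2 0.2] u,w at end [0.0752 0.0551]
n [-0.071, -0.055, -0.022, 0.004, 0.019, 0.024, 0.023, 0.018, 0.012, 0.006, 0.002, -0.0, 0.0, 0.003]
u [0.075, 0.063, 0.046, 0.03, 0.018, 0.011, 0.009, 0.009, 0.012, 0.015, 0.017, 0.019, 0.019, 0.019, 0.019, 0.019]
[[[-1.09, 0, 0.03], [0, 0.060, 0], -1], [[-0.80, 0, 0.02], [0, 0.044, 0], -1], [[-0.20, 0, 0.00], [0, 0.011, 0], -1], [[0.27, 0, 0.00], [0, -0.015, 0], -1], [[0.54, 0, 0.01], [0, -0.030, 0], -1], [[0.63, 0, 0.01], [0, -0.035, 0], -1], [[0.62, 0, 0.01], [0, -0.034, 0], -1], [[0.52, 0, 0.01], [0, -0.029, 0], -1], [[0.42, 0, 0.00], [0, -0.023, 0], -1], [[0.31, 0, 0.00], [0, -0.017, 0], -1]]
  ret = _var(a, axis=axis, dtype=dtype, out=out, ddof=ddof,
  arrmean = um.true_divide(arrmean, div, out=arrmean,
  ret = ret.dtype.type(ret / rcount)
```

```bash
cat > fit.py <<'E'
from bal import *
import bal
np.set_printoptions(precision=4,suppress=True,linewidth=150)
t4=lambda t,*u:[(t+.05*i,x) for i,x in enumerate(u)]
b=.0125
l0=[(15.875,-.0788+b+.032),(15.975,-.043+b+.032),(16.025,-.0313+b+.032),(16.075,-.0205+b+.032)]
l1=t4(16.875,-.0315+b,-.0365+b,-.0382+b,-.0413+b)
l2=t4(17.95,-.0392+b,-.0433+b,-.0482+b,-.0533+b)
l3=[(19.15,-.0509),(19.2,-.0526),(19.3,-.0585),(19.4,-.0667)]
l4=t4(20.325,-.0475,-.046,-.0464,-.0459); l5=[(21.475,-.2)]
l6=t4(23.525,-.0722,-.0615,-.0504);l7=t4(24.425,.0631,.0654,.069,.0729)
segs=[(.032,16.125,[-.05,-.123,-.102,-.036,.015,.03],l0,l1),(.03,17.075,[.03,.024,.014,.004,-.005,-.008,-.01],l1,l2),(-.01,18.15,[.04,.061,.06,.047,.03,.014,.001,-.007],l2,l3),(-.007,19.45,[.045,.066,.064,.049,.03,.013,0],l3,l4),(0,20.525,[0]*6,l4,l5),(.032,23.675,[.009,-.008,-.016,-.018,-.015,-.011],l6,l7)]
def res(p):
    bal.G,no=p[0],p[1]; r=[]
    for k,(n0,tc,X,a,c) in enumerate(segs):
        u,w=p[2+2*k:4+2*k]; T=sim(u,w,n0,[],no,tc-a[0][0],False); e=T[-1]; T2=sim(e[1],e[2],n0,X,no,.6,False); tt=np.r_[0,T[:,0],T[-1,0]+T2[:,0]];uu=np.r_[u,T[:,1],T2[:,1]]
        r+=[(np.interp(t-a[0][0],tt,uu)-x)/(.003 if x>-.15 else .03) for t,x in a+c]
    return np.array(r+[(p[0]-.0441)/.002])
p0=[.043,.003]+sum([[s[3][0][1],0] for s in segs],[])
if __name__=='__main__':
    q=least_squares(res,p0); print(q.x,q.cost); print(q.fun)
    for drop in range(6):
        keep=segs[:]; segs[:]=[s for i,s in enumerate(keep) if i!=drop]; q=least_squares(res,p0[:12]); print(drop,q.x[:2],q.cost); segs[:]=keep
E
python3 -W ignore fit.py
```

```text
[ 0.0409 -0.0073 -0.0272  0.2374 -0.021  -0.0606 -0.025  -0.1    -0.0514 -0.0149 -0.0469  0.0229 -0.0739  0.2575] 9.180376809927449
[ 2.3658 -1.5167 -1.2506 -0.5512  0.9163  0.6929 -0.3561 -0.6884 -0.6666  0.1393  0.0728  0.6862  0.0373  0.0059  0.0199 -0.1248  0.558   0.1333
 -0.229  -0.7365  0.4183  0.2903  0.0523 -0.4953 -0.177  -0.0418  0.2087  0.1152  0.1035 -0.089   0.1315 -0.1584  0.186  -0.0729  0.0841 -0.2671
  0.2405 -0.5724  0.097   0.5724  0.3737  0.41   -0.0466 -0.6543 -1.5989]
0 [ 0.0432 -0.0029] 1.376208689716167
1 [ 0.0408 -0.0078] 8.650546600967456
2 [ 0.0409 -0.0073] 8.463876845623712
3 [ 0.0411 -0.0075] 9.067232729000281
4 [ 0.0408 -0.0073] 9.087358149834985
5 [ 0.0404 -0.0082] 8.314018554663374
```

```bash
sed -i 's/I,G,K,C,M=.0024,.0405/I,G,K,C,M=.0024,.0432/; s/^UT=.02/UT=.007/' bal.py; sed -i 's/^def meas2/import warnings; warnings.filterwarnings("ignore")\ndef meas2/' bal.py; echo "UB=0.
NOFF=-.003" > bal_cfg.py
python3 - <<'E'
from bal import *
X=np.round(plan(.0757,.07,-.011,14,-.003,wd=.5,dmax=.08),3);print(X.tolist());print(sim(.0757,.07,-.011,X,-.003,.3)[9::10,1].round(3));rows(X[:8],-.011)
E
```

```text
[-0.094, -0.089, -0.038, 0.003, 0.026, 0.033, 0.031, 0.023, 0.014, 0.005, -0.001, -0.005, -0.004, 0.0]
[ 0.077  0.061  0.038  0.016 -0.    -0.008 -0.01  -0.008 -0.003  0.002
  0.007  0.01   0.012  0.014  0.016  0.017]
[[[-1.50, 0, 0.06], [0, 0.083, 0], -1], [[-1.41, 0, 0.06], [0, 0.078, 0], -1], [[-0.49, 0, 0.01], [0, 0.027, 0], -1], [[0.25, 0, 0.00], [0, -0.014, 0], -1], [[0.67, 0, 0.01], [0, -0.037, 0], -1], [[0.80, 0, 0.02], [0, -0.044, 0], -1], [[0.76, 0, 0.02], [0, -0.042, 0], -1], [[0.62, 0, 0.01], [0, -0.034, 0], -1]]
```

Call:
servo_tool(
  deltas=[
    [[-1.5, 0, 0.06], [0, 0.083, 0], -1],
    [[-1.41, 0, 0.06], [0, 0.078, 0], -1],
    [[-0.49, 0, 0.01], [0, 0.027, 0], -1],
    [[0.25, 0, 0], [0, -0.014, 0], -1],
    [[0.67, 0, 0.01], [0, -0.037, 0], -1],
    [[0.8, 0, 0.02], [0, -0.044, 0], -1],
  ],
)

```text
clock: 25.38
tcp_pos: [0.3854, 0.1287, 0.3316]
tool_rot: [0.666, 0.746, -0.011, 0.012]
force: [0.3, 0.2, -7.0]
gripper_width: 0.0135
grip_force: 60.0
```

```bash
python3 - <<'E'
from bal import *
step(.033,14,K=4,wd=.5)
E
```

```text
t 25.575 meas [-0.0005 -0.0004  0.0004  0.0018] n [0.0332 0.0333 0.0329 0.0328] err [0.4 0.3 0.3 0.3] u,w at end [0.0047 0.0618]
n [0.005, -0.011, -0.017, -0.016, -0.012, -0.007, -0.003, 0.001, 0.003, 0.003, 0.003, 0.002, 0.001, 0.001]
u [0.013, 0.019, 0.022, 0.023, 0.021, 0.018, 0.015, 0.012, 0.01, 0.01, 0.01, 0.01, 0.011, 0.012, 0.013, 0.014]
[[[-0.51, 0, 0.01], [0, 0.028, 0], -1], [[-0.80, 0, 0.02], [0, 0.044, 0], -1], [[-0.90, 0, 0.02], [0, 0.050, 0], -1], [[-0.89, 0, 0.02], [0, 0.049, 0], -1], [[-0.81, 0, 0.02], [0, 0.045, 0], -1], [[-0.72, 0, 0.01], [0, 0.040, 0], -1], [[-0.65, 0, 0.01], [0, 0.036, 0], -1], [[-0.58, 0, 0.01], [0, 0.032, 0], -1], [[-0.54, 0, 0.01], [0, 0.030, 0], -1], [[-0.54, 0, 0.01], [0, 0.030, 0], -1]]
```

Call:
servo_tool(
  deltas=[
    [[-0.51, 0, 0.01], [0, 0.028, 0], -1],
    [[-0.8, 0, 0.02], [0, 0.044, 0], -1],
    [[-0.9, 0, 0.02], [0, 0.05, 0], -1],
    [[-0.89, 0, 0.02], [0, 0.049, 0], -1],
    [[-0.81, 0, 0.02], [0, 0.045, 0], -1],
    [[-0.72, 0, 0.01], [0, 0.04, 0], -1],
    [[-0.65, 0, 0.01], [0, 0.036, 0], -1],
    [[-0.58, 0, 0.01], [0, 0.032, 0], -1],
  ],
)

```text
clock: 26.58
tcp_pos: [0.3863, 0.1222, 0.3317]
tool_rot: [0.666, 0.746, -0.0, 0.0]
force: [-0.9, -0.1, -6.7]
gripper_width: 0.0138
grip_force: 60.0
```

```bash
python3 - <<'E'
from bal import *
step(.001,14,K=4,wd=.5)
E
```

```text
t 26.775 meas [0.0047 0.0036 0.0021 0.0012] n [0.0011 0.0011 0.001  0.0009] err [0.2 0.3 0.2 0.3] u,w at end [-0.0001 -0.024 ]
n [0.008, 0.011, 0.01, 0.008, 0.005, 0.002, 0.0, -0.001, -0.001, -0.001, -0.0, 0.001, 0.001, 0.001]
u [-0.002, -0.003, -0.003, -0.001, 0.001, 0.003, 0.005, 0.005, 0.006, 0.006, 0.005, 0.004, 0.004, 0.003, 0.002, 0.001]
[[[0.13, 0, 0.00], [0, -0.007, 0], -1], [[0.18, 0, 0.00], [0, -0.010, 0], -1], [[0.16, 0, 0.00], [0, -0.009, 0], -1], [[0.13, 0, 0.00], [0, -0.007, 0], -1], [[0.07, 0, 0.00], [0, -0.004, 0], -1], [[0.02, 0, 0.00], [0, -0.001, 0], -1], [[-0.02, 0, 0.00], [0, 0.001, 0], -1], [[-0.04, 0, 0.00], [0, 0.002, 0], -1], [[-0.04, 0, 0.00], [0, 0.002, 0], -1], [[-0.04, 0, 0.00], [0, 0.002, 0], -1]]
```

Call:
servo_tool(
  deltas=[
    [[0.13, 0, 0], [0, -0.007, 0], -1],
    [[0.18, 0, 0], [0, -0.01, 0], -1],
    [[0.16, 0, 0], [0, -0.009, 0], -1],
    [[0.13, 0, 0], [0, -0.007, 0], -1],
    [[0.07, 0, 0], [0, -0.004, 0], -1],
    [[0.02, 0, 0], [0, -0.001, 0], -1],
    [[-0.02, 0, 0], [0, 0.001, 0], -1],
    [[-0.02, 0, 0], [0, 0.001, 0], -1],
    [[-0.02, 0, 0], [0, 0.001, 0], -1],
    [[-0.02, 0, 0], [0, 0.001, 0], -1],
  ],
)

```text
clock: 28.02
tcp_pos: [0.3863, 0.1219, 0.3317]
tool_rot: [0.666, 0.746, 0.0, -0.0]
force: [-1.0, 0.3, -6.9]
gripper_width: 0.014
grip_force: 60.0
```

```bash
python3 - <<'E'
from bal import *
step(.0,14,K=4,wd=.5)
E
```

```text
t 28.225 meas [0.0131 0.0137 0.0148 0.015 ] n [-0.0001 -0.0001 -0.0001 -0.0001] err [0.2 0.2 0.3 0.3] u,w at end [0.0159 0.0144]
n [-0.006, -0.008, -0.007, -0.005, -0.002, -0.0, 0.001, 0.002, 0.002, 0.002, 0.002, 0.001, 0.001, 0.001]
u [0.017, 0.017, 0.016, 0.015, 0.013, 0.011, 0.01, 0.009, 0.009, 0.009, 0.009, 0.009, 0.01, 0.011, 0.012, 0.013]
[[[-0.11, 0, 0.00], [0, 0.006, 0], -1], [[-0.14, 0, 0.00], [0, 0.008, 0], -1], [[-0.13, 0, 0.00], [0, 0.007, 0], -1], [[-0.09, 0, 0.00], [0, 0.005, 0], -1], [[-0.04, 0, 0.00], [0, 0.002, 0], -1], [[-0.00, 0, 0.00], [0, 0.000, 0], -1], [[0.02, 0, 0.00], [0, -0.001, 0], -1], [[0.04, 0, 0.00], [0, -0.002, 0], -1], [[0.04, 0, 0.00], [0, -0.002, 0], -1], [[0.04, 0, 0.00], [0, -0.002, 0], -1]]
```

Call:
servo_tool(
  deltas=[
    [[-0.09, 0, 0], [0, 0.005, 0], -1],
    [[-0.13, 0, 0], [0, 0.007, 0], -1],
    [[-0.11, 0, 0], [0, 0.006, 0], -1],
    [[-0.07, 0, 0], [0, 0.004, 0], -1],
    [[-0.04, 0, 0], [0, 0.002, 0], -1],
    [[0, 0, 0], [0, 0, 0], -1],
    [[0.02, 0, 0], [0, -0.001, 0], -1],
    [[0.02, 0, 0], [0, -0.001, 0], -1],
    [[0.02, 0, 0], [0, -0.001, 0], -1],
    [[0.02, 0, 0], [0, -0.001, 0], -1],
  ],
)

```text
clock: 29.48
tcp_pos: [0.3863, 0.122, 0.3317]
tool_rot: [0.666, 0.746, -0.0, 0.0]
force: [-0.0, 0.2, -7.8]
gripper_width: 0.0138
grip_force: 60.0
```

```bash
python3 - <<'E'
from bal import *
step(.001,14,K=4,wd=.5)
s=manip.read_state();d=snap('wrist'); g=cv2.imread('pics/w2.png').max(2)
d['img']=cv2.imread('pics/w2.png')
m=g<75
C=[]
for c in range(395,428,4):
    v=np.where(m[150:250,c])[0]+150; up=v[v<200]; lo=v[v>=200]
    if len(up) and len(lo): C.append((c,up.mean(),lo.mean(),len(up),len(lo)))
print(np.round(C,1)[::2])
t,x,y,z=frame(s)
for c,a,b,_,_ in C[::3]:
    p=onz(d,c,(a),.188);q=onz(d,c,b,.188); mid=(p+q)/2-t; print('tool x,y of midline',mid@y,mid@x,'gap',np.linalg.norm(p-q))
p=onz(d,C[0][0],(C[0][1]+C[0][2])/2,.188);q=onz(d,C[-1][0],(C[-1][1]+C[-1][2])/2,.188);print('dir',(q-p)@y/((q-p)@x), 'jaw est',(np.array([.507,.134,.185])-t)@y,(np.array([.507,.134,.185])-t)@x)
ms=m.copy(); ms[:, :355]=0; ms[:,470:]=0; ms[:140]=0; ms[255:]=0; u=np.where(ms[175:226].any(0))[0]; print('back outer u',u.max(), [onz(d,u.max(),200,.188)-t])
r=np.where(m[200,380:470])[0]+380; print('row200 dark',r.min(),r.max(),(onz(d,r.min(),200,.188)-t)@x,(onz(d,r.max(),200,.188)-t)@x, s['tcp_pos'])
E
```

```text
t 29.675 meas [0.0253 0.0267 0.0282 0.0299] n [0.0009 0.0009 0.0009 0.0009] err [0.2 0.2 0.3 0.2] u,w at end [0.0318 0.0386]
n [-0.018, -0.024, -0.022, -0.016, -0.008, -0.002, 0.002, 0.005, 0.005, 0.004, 0.003, 0.002, 0.001, 0.001]
u [0.035, 0.036, 0.032, 0.027, 0.021, 0.016, 0.011, 0.008, 0.006, 0.006, 0.005, 0.005, 0.005, 0.005, 0.004, 0.004]
[[[-0.34, 0, 0.00], [0, 0.019, 0], -1], [[-0.45, 0, 0.01], [0, 0.025, 0], -1], [[-0.42, 0, 0.00], [0, 0.023, 0], -1], [[-0.31, 0, 0.00], [0, 0.017, 0], -1], [[-0.16, 0, 0.00], [0, 0.009, 0], -1], [[-0.05, 0, 0.00], [0, 0.003, 0], -1], [[0.02, 0, 0.00], [0, -0.001, 0], -1], [[0.07, 0, 0.00], [0, -0.004, 0], -1], [[0.07, 0, 0.00], [0, -0.004, 0], -1], [[0.05, 0, 0.00], [0, -0.003, 0], -1]]
[[395.  172.5 225.5  14.   12. ]
 [403.  174.  225.5  13.   12. ]
 [411.  174.  225.   13.   11. ]
 [419.  174.  225.   13.   11. ]
 [427.  174.5 222.   14.   13. ]]
tool x,y of midline 0.004906805014278138 0.10897733484931546 gap 0.05292142929177408
tool x,y of midline 0.0042051952269584365 0.12082556818801084 gap 0.05156327635680544
tool x,y of midline 0.004480647129422376 0.1326093666069563 gap 0.051129157785169015
dir 0.025237111315796257 jaw est -0.0014367053521442859 0.12126744684706307
back outer u 469 [array([ 0.18048754,  0.02477139, -0.14373868])]
row200 dark 437 449 0.15035180565900255 0.16223636848058592 [0.38631702 0.12200732 0.33173868]
```

```bash
echo "UB=0.
NOFF=-.0022" > bal_cfg.py; sed -i 's/^UT=.007/UT=.005/' bal.py
python3 - <<'E'
from bal import *
X=np.round(plan(.0338,.042,.001,14,-.0022,wd=.5),3);print(X.tolist());print(sim(.0338,.042,.001,X,-.0022,.3)[9::10,1].round(3));
for i,v in enumerate(X[:10]): print([round(18.1*np.sin(v-.001)+.42*mj((i+1)/10),2), 0, round(18.1*(1-np.cos(v-.001)),2)],round(.001-v,3))
E
```

```text
[-0.02, -0.028, -0.025, -0.018, -0.01, -0.002, 0.003, 0.005, 0.006, 0.005, 0.003, 0.001, 0.0, 0.0]
[0.038 0.038 0.034 0.029 0.022 0.016 0.011 0.008 0.006 0.006 0.007 0.007
 0.008 0.009 0.01  0.011]
[np.float64(-0.38), 0, np.float64(0.0)] 0.021
[np.float64(-0.5), 0, np.float64(0.01)] 0.029
[np.float64(-0.4), 0, np.float64(0.01)] 0.026
[np.float64(-0.21), 0, np.float64(0.0)] 0.019
[np.float64(0.01), 0, np.float64(0.0)] 0.011
[np.float64(0.23), 0, np.float64(0.0)] 0.003
[np.float64(0.39), 0, np.float64(0.0)] -0.002
[np.float64(0.47), 0, np.float64(0.0)] -0.004
[np.float64(0.51), 0, np.float64(0.0)] -0.005
[np.float64(0.49), 0, np.float64(0.0)] -0.004
```

Call:
servo_tool(
  deltas=[
    [[-0.38, 0, 0], [0, 0.021, 0], -1],
    [[-0.5, 0, 0.01], [0, 0.029, 0], -1],
    [[-0.4, 0, 0.01], [0, 0.026, 0], -1],
    [[-0.21, 0, 0], [0, 0.019, 0], -1],
    [[0.01, 0, 0], [0, 0.011, 0], -1],
    [[0.23, 0, 0], [0, 0.003, 0], -1],
    [[0.39, 0, 0], [0, -0.002, 0], -1],
    [[0.47, 0, 0], [0, -0.004, 0], -1],
    [[0.51, 0, 0], [0, -0.005, 0], -1],
    [[0.49, 0, 0], [0, -0.004, 0], -1],
  ],
)

```text
clock: 30.98
tcp_pos: [0.3858, 0.1269, 0.3317]
tool_rot: [0.666, 0.746, -0.002, 0.002]
force: [0.3, 0.7, -6.9]
gripper_width: 0.0138
grip_force: 60.0
```

```bash
python3 - <<'E'
from bal import *
step(.005,14,K=4,wd=.5)
E
```

```text
t 31.175 meas [-0.0156 -0.0168 -0.0185 -0.0207] n [0.0048 0.0049 0.0049 0.0049] err [0.3 0.3 0.4 0.3] u,w at end [-0.0223 -0.0362]
n [0.022, 0.027, 0.024, 0.017, 0.009, 0.003, -0.002, -0.004, -0.004, -0.003, -0.001, 0.0, 0.001, 0.001]
u [-0.025, -0.025, -0.021, -0.015, -0.009, -0.003, 0.002, 0.005, 0.007, 0.007, 0.008, 0.008, 0.009, 0.009, 0.011, 0.012]
[[[0.31, 0, 0.00], [0, -0.017, 0], -1], [[0.40, 0, 0.00], [0, -0.022, 0], -1], [[0.34, 0, 0.00], [0, -0.019, 0], -1], [[0.22, 0, 0.00], [0, -0.012, 0], -1], [[0.07, 0, 0.00], [0, -0.004, 0], -1], [[-0.04, 0, 0.00], [0, 0.002, 0], -1], [[-0.13, 0, 0.00], [0, 0.007, 0], -1], [[-0.16, 0, 0.00], [0, 0.009, 0], -1], [[-0.16, 0, 0.00], [0, 0.009, 0], -1], [[-0.14, 0, 0.00], [0, 0.008, 0], -1]]
```

Call:
servo_tool(
  deltas=[
    [[0.31, 0, 0], [0, -0.017, 0], -1],
    [[0.4, 0, 0], [0, -0.022, 0], -1],
    [[0.34, 0, 0], [0, -0.019, 0], -1],
    [[0.22, 0, 0], [0, -0.012, 0], -1],
    [[0.07, 0, 0], [0, -0.004, 0], -1],
    [[-0.04, 0, 0], [0, 0.002, 0], -1],
    [[-0.11, 0, 0], [0, 0.006, 0], -1],
    [[-0.13, 0, 0], [0, 0.007, 0], -1],
  ],
)

```text
clock: 32.17
tcp_pos: [0.3859, 0.1254, 0.3318]
tool_rot: [0.667, 0.745, 0.001, -0.001]
force: [-0.2, -0.4, -6.1]
gripper_width: 0.0138
grip_force: 60.0
```

```bash
python3 - <<'E'
from bal import *
s=manip.read_state();t,x,y,z=frame(s)
step(-.002,14,K=4,wd=.5)
d=dict(snap('wrist'));g=d['img'].max(2);m=g<75
for c in(400,410,420):
    v=np.where(m[140:260,c])[0]+140; up=v[v<200]; lo=v[v>=200]
    p=onz(d,c,up.mean(),.188);q=onz(d,c,lo.mean(),.188); mid=(p+q)/2-t; print(len(up),len(lo),'jaw mid tool x,y',mid@y,mid@x)
g2=d['img'].max(2); v=np.where(g2[180:215,310:314].mean(1)<150)[0]+180; print('bracket rows',v.min(),v.max(),'pin pred',proj(d,stir(s,0,0)))
E
```

```text
t 32.375 meas [0.0107 0.0117 0.0132 0.0141] n [-0.0022 -0.0022 -0.0021 -0.0021] err [0.2 0.2 0.2 0.2] u,w at end [0.0153 0.0214]
n [-0.009, -0.011, -0.01, -0.006, -0.003, -0.0, 0.002, 0.002, 0.003, 0.002, 0.002, 0.001, 0.001, 0.001]
u [0.017, 0.017, 0.016, 0.014, 0.011, 0.009, 0.007, 0.006, 0.005, 0.005, 0.005, 0.006, 0.006, 0.007, 0.007, 0.008]
[[[-0.13, 0, 0.00], [0, 0.007, 0], -1], [[-0.16, 0, 0.00], [0, 0.009, 0], -1], [[-0.14, 0, 0.00], [0, 0.008, 0], -1], [[-0.07, 0, 0.00], [0, 0.004, 0], -1], [[-0.02, 0, 0.00], [0, 0.001, 0], -1], [[0.04, 0, 0.00], [0, -0.002, 0], -1], [[0.07, 0, 0.00], [0, -0.004, 0], -1], [[0.07, 0, 0.00], [0, -0.004, 0], -1], [[0.09, 0, 0.00], [0, -0.005, 0], -1], [[0.07, 0, 0.00], [0, -0.004, 0], -1]]
12 12 jaw mid tool x,y 0.00022007337182777781 0.11430382433315117
12 11 jaw mid tool x,y 0.0004951952201493468 0.12413913191334337
12 12 jaw mid tool x,y 0.000770948042683685 0.13398897209985725
bracket rows 191 214 pin pred [283.14092882 197.08381256]
```

Call:
servo_tool(
  deltas=[
    [[-0.15, 0.1, 0], [0, 0.008, 0], -1],
    [[-0.2, 0.7, 0], [0, 0.011, 0], -1],
    [[-0.17, 2, 0], [0, 0.009, 0], -1],
    [[-0.09, 3.9, 0], [0, 0.005, 0], -1],
    [[-0.02, 6.1, 0], [0, 0.001, 0], -1],
    [[0.04, 8.3, 0], [0, -0.002, 0], -1],
    [[0.07, 10.2, 0], [0, -0.004, 0], -1],
    [[0.08, 11.5, 0], [0, -0.004, 0], -1],
    [[0.08, 12.1, 0], [0, -0.004, 0], -1],
    [[0.07, 12.2, 0], [0, -0.004, 0], -1],
  ],
)

```text
clock: 33.67
tcp_pos: [0.507, 0.1399, 0.3316]
tool_rot: [0.666, 0.746, -0.001, 0.0]
force: [-0.8, 0.0, -6.5]
gripper_width: 0.0136
grip_force: 60.0
```

```bash
python3 - <<'E'
from bal import *
step(.002,14,K=3,wd=.5)
s=manip.read_state();print(s['tcp_pos'],s['force'],s['moment'])
E
```

```text
t 33.825 meas [ 0.0002  0.0002 -0.0011] n [0.0019 0.0019 0.0019] err [0.3 0.3 0.3] u,w at end [-0.0015 -0.0128]
n [0.006, 0.008, 0.007, 0.005, 0.003, 0.001, 0.0, -0.0, -0.001, -0.0, 0.0, 0.0, 0.001, 0.001]
u [-0.003, -0.003, -0.002, -0.001, 0.001, 0.002, 0.003, 0.003, 0.004, 0.003, 0.003, 0.002, 0.002, 0.001, -0.0, -0.001]
[[[0.07, 0, 0.00], [0, -0.004, 0], -1], [[0.11, 0, 0.00], [0, -0.006, 0], -1], [[0.09, 0, 0.00], [0, -0.005, 0], -1], [[0.05, 0, 0.00], [0, -0.003, 0], -1], [[0.02, 0, 0.00], [0, -0.001, 0], -1], [[-0.02, 0, 0.00], [0, 0.001, 0], -1], [[-0.04, 0, 0.00], [0, 0.002, 0], -1], [[-0.04, 0, 0.00], [0, 0.002, 0], -1], [[-0.05, 0, 0.00], [0, 0.003, 0], -1], [[-0.04, 0, 0.00], [0, 0.002, 0], -1]]
[0.50645232 0.1398358  0.33179454] [ 0.50486876 -0.03570958 -6.65733924] [-0.02237467 -0.14904283 -0.04990946]
```

Call:
servo_tool(
  deltas=[
    [[0.07, 0, 0], [0, -0.004, 0], -1],
    [[0.11, 0, 0], [0, -0.006, 0], -1],
    [[0.09, 0, 0], [0, -0.005, 0], -1],
    [[0.05, 0, 0], [0, -0.003, 0], -1],
    [[0.02, 0, 0], [0, -0.001, 0], -1],
    [[-0.02, 0, 0], [0, 0.001, 0], -1],
    [[-0.04, 0, 0], [0, 0.002, 0], -1],
    [[-0.04, 0, 0], [0, 0.002, 0], -1],
  ],
)

```text
clock: 34.83
tcp_pos: [0.5071, 0.1395, 0.3317]
tool_rot: [0.666, 0.746, 0.0, -0.0]
force: [-0.3, 0.1, -6.6]
gripper_width: 0.0136
grip_force: 60.0
```

Call:
servo_tool(
  deltas=[
    [[0, 0, 0], [0, 0, 0], -1],
    [[0, 0, 0.2], [0, 0, 0], -1],
    [[0, 0, 0.6], [0, 0, 0], -1],
    [[0, 0, 1.1], [0, 0, 0], -1],
    [[0, 0, 1.7], [0, 0, 0], -1],
    [[0, 0, 2.3], [0, 0, 0], -1],
    [[0, 0, 2.8], [0, 0, 0], -1],
    [[0, 0, 3.1], [0, 0, 0], -1],
    [[0, 0, 3.3], [0, 0, 0], -1],
    [[0, 0, 3.4], [0, 0, 0], -1],
  ],
)

```text
clock: 36.08
tcp_pos: [0.5071, 0.1396, 0.2977]
tool_rot: [0.666, 0.746, 0.0, -0.0]
force: [0.0, -0.5, -6.8]
gripper_width: 0.0134
grip_force: 60.0
```

```bash
python3 - <<'E'
from bal import *
s=manip.read_state();print(s['tcp_pos'],s['force'],s['moment'],lean_tool(s));d=snap('wrist');print(meas2(s,d),edge(d['img']))
E
```

```text
[0.50714151 0.13955378 0.29772564] [ 0.03045083 -0.4526659  -6.75808881] [-0.01367422 -0.08471242 -0.00304807] -0.00011307816714673955
((0.1249996792069258, np.float64(1.2619406378557354)), (-0.0005361687051692515, np.float64(0.3357948156657931))) 106.67040047581284
```

Call:
servo_tool(
  deltas=[
    [[0, 0, 0.1], [0, 0, 0], -1],
    [[0, 0, 0.2], [0, 0, 0], -1],
    [[0, 0, 0.27], [0, 0, 0], -1],
    [[0, 0, 0.33], [0, 0, 0], -1],
    [[0, 0, 0.37], [0, 0, 0], -1],
    [[0, 0, 0.37], [0, 0, 0], -1],
  ],
)

```text
clock: 36.88
tcp_pos: [0.5071, 0.1395, 0.294]
tool_rot: [0.666, 0.746, 0.0, -0.0]
force: [-0.5, -0.2, -6.9]
gripper_width: 0.0137
grip_force: 60.0
```

Call:
servo_tool(
  deltas=[
    [[0, 0, 0.04], [0, 0, 0], -1],
    [[0, 0, 0.08], [0, 0, 0], -1],
    [[0, 0, 0.12], [0, 0, 0], -1],
    [[0, 0, 0.12], [0, 0, 0], -1],
  ],
)

```text
clock: 37.38
tcp_pos: [0.5073, 0.1394, 0.2935]
tool_rot: [0.666, 0.746, 0.0, 0.0]
force: [-2.0, -2.6, 1.8]
gripper_width: 0.0134
grip_force: 60.0
```

Call:
servo_tool(
  deltas=[
    [[0, 0, -0.03], [0, 0, 0], -1],
    [[0, 0, -0.03], [0, 0, 0], -0.6],
    [[0, 0, -0.03], [0, 0, 0], -0.2],
    [[0, 0, -0.03], [0, 0, 0], 0.2],
    [[0, 0, -0.03], [0, 0, 0], 0.2],
    [[0, 0, -0.03], [0, 0, 0], 0.2],
  ],
)

```text
clock: 38.12
tcp_pos: [0.5071, 0.1396, 0.2931]
tool_rot: [0.666, 0.746, 0.0, -0.0]
force: [-0.4, 0.4, 0.0]
gripper_width: 0.0522
grip_force: 0.0
```

```bash
python3 - <<'E'
from bal import *
s=manip.read_state();print(s['clock'],s['tcp_pos'],s['force'],s['gripper_width']);d=snap('wrist');print(meas2(s,d),edge(d['img']))
w=d['img'][85:275,205:365];a=snap('side')['img'][180:320,180:340]
cv2.imwrite('pics/z1.png',np.hstack([cv2.resize(w,(400,475)),cv2.resize(a,(400,475))])[:,:,::-1])
E
```

```text
38.125 [0.50713262 0.13957043 0.29314108] [-0.421261    0.41544646  0.0005088 ] 0.052191534966681746
((0.1185782131344923, np.float64(2.182050714748091)), (-0.07585860525469265, np.float64(0.3661772704860623))) 106.65058420628526
```

View pics/z1.png

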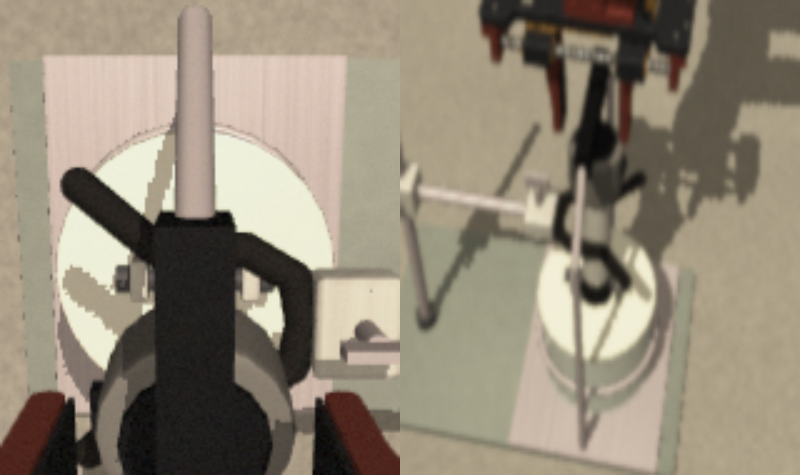

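The wrist view shows the spigot inside the fork with the stirrer resting on the −y prong at about −0.076 rad. The side view shows the jar flat on the plate, with the fingers open. Next I'll retreat upward.

Call:
servo_tool(
  deltas=[
    [[0, 0, -0.5], [0, 0, 0], 0.2],
    [[0, 0, -1.5], [0, 0, 0], 0.2],
    [[0, 0, -3.5], [0, 0, 0], 0.2],
    [[0, 0, -6], [0, 0, 0], 0.2],
    [[0, 0, -9], [0, 0, 0], 0.2],
    [[0, 0, -12], [0, 0, 0], 0.2],
    [[0, 0, -13], [0, 0, 0], 0.2],
    [[0, 0, -13], [0, 0, 0], 0.2],
  ],
)

```text
clock: 39.22
tcp_pos: [0.5073, 0.1396, 0.4236]
tool_rot: [0.666, 0.746, 0.001, 0.0]
force: [0.2, -0.8, -0.4]
gripper_width: 0.0525
grip_force: 0.0
```

```bash
python3 - <<'E'
from bal import *
s=manip.read_state();print(s['clock'],s['tcp_pos'],s['force']);print(manip.close_job())
E
```

```text
39.225 [0.50734003 0.13955394 0.42360056] [ 0.17914357 -0.78552846 -0.38351416]
the job is handed in; nothing more can be done
None
```

The job is handed in at 39 s, verdict not returned: I balanced the stirrer upright in the air for about 8 s after two failed tries, set the jar flat on the base plate and released it, with the spigot resting in the jaws at about 0.08 rad.

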